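Hang the hardware pail by its bail on the bench hanger

TASK

Hang the small metal pail on the two-pronged bench hanger by its wire bail: first swing the folded-down bail upright while the pail stays standing where it is, then lift the pail by the bail. Nobody knows exactly how high the hanger is clamped, so, still holding the bail, lower it gently onto the front of the two prongs until they carry weight, slide it back along them under the keepers until it is fully home in the seats, and let go so that the pail hangs upright and still. Do not force anything against the hanger, do not tip the pail, and leave the other things where they are.

Things in the scene. Friction and masses are not known exactly. Their poses are not given: they have to be found in the camera images.
- pail: Loose round metal pail with bolts in it, 85 mm tall, 80 mm wide at the foot, 96 mm at the rim, wall 3 mm, 0.45 to 0.75 kg. Origin: centre of its underside, z up. The bail's pivots lie at y = +53 and -53 mm, 74 mm above the underside; the bail is folded down on the pail's -x side. Not to be gripped itself.
- bail (a joint): Bail hinge about the pail's y axis. 0 = folded fully down on the -x side (wire 0.15 rad below level); 1.72 rad = upright above the pail; 3.44 = folded on the other side. Starts between 0 and 0.35; light friction (0.03 N m) holds it wherever it is left.
- bail_mid (a point): Middle of the bail's crosspiece, on the wire's centre line. Round wire, 5 mm thick, with a wooden sleeve, 12 mm thick and 40 mm long, turning freely on it here: pinch the sleeve across the wire. Legs reach 86 mm from the pivots to the crosspiece, which is parallel to the pail's y axis and straight 43 mm to each side. Folded down it stands 38 mm out from the rim, free all round.
- stand: Hanger stand, bolted to the bench: base plate 220 x 140 x 12 mm, 22 mm post 100 mm behind (+x of) the seats, 248 mm tall, with a forked crossarm clamped to it. Origin on the bench below the middle of the two seats, z up. Two prongs, 8 mm wide, at y = +34 and -34 mm (60 mm free between them for fingers), point to -x; a crossbar joins them 75 mm behind the seats.
- seat (a point): NOMINAL centre of the bail wire when home in the seats, 225 mm above the bench, midway between the prongs; axes as the stand. x and y are true, but the crossarm is clamped anywhere from 12 mm below to 12 mm above nominal, which this point does not show: find the height by touch. The wire rests in a recess 2.5 mm deep, between a step at x = -8 and a stop face at x = +4 mm.
- module: Bystander: flat black electronic module, about 92 x 55 x 23 mm, loose. Leave it.
- tin: Bystander: small steel tin, 48 mm wide, 55 mm tall, loose. Leave it.
- wrench: Bystander: steel wrench, 150 mm long, lying flat, loose. Leave it.
- landing (a point): NOMINAL point on the top of the prongs' open front floor, midway between the prongs, 35 mm in front (-x) of seat and at the same nominal height (same 12 mm doubt). The flat floor runs from 48 to 8 mm in front of the seats; each prong ends in an upturned tip, 12 mm above the floor, 48 to 54 mm in front. Prongs are 10 mm deep; they pass through the bail's window, over the pail.
- keeper (a point): NOMINAL middle of the front lower edge of the keepers, 22 mm in front of the seats (same 12 mm doubt in height). A keeper roofs each seat from here to 12 mm behind it, 11 mm above the front floor (a wire on the floor has 6 mm to spare), its top 30 mm above the floor: the seats can only be entered by sliding in from the front floor, towards +x.
Mind the look-alikes: they are no part of the job. Of the things that look like the pail, the smallest one is meant.

How it is judged (in metres and radians):
On the way, in this order (a step that is already met when the one before it is completed fails the run):
1. the bail stands upright (within 0.3 rad) with the pail still standing upright on the bench, within 40 mm of its place (value of joint bail between 1.42 and 2.02 rad and distance of pail from where it was at the start of the episode below 0.04 m and angle between pail's own z axis and vertical below 0.2 rad), for 0.2 s.
2. the pail is lifted more than 40 mm clear of the bench by the bail (height (world z) of pail above 0.04 m and contact force between the fingers and pail above 1 N), for 0.2 s.
3. the bail, still held, bears on the front of the prongs with more than 1 N, 12 to 50 mm in front of the seats (contact force between pail and stand above 1 N and contact force between the fingers and pail above 1 N and x of bail_mid in the frame of seat between -0.05 and -0.012 m and z of bail_mid in the frame of seat between -0.015 and 0.0175 m), for 0.15 s.
At the end, for the whole second after the job is handed in: The bail's crosspiece lies home in both seats under the keepers (middle within 7 mm of the seat fore and aft, 15 mm sideways, square to the prongs within 0.1 rad), the prongs carry the pail clear of the bench, and it hangs still and upright within 0.35 rad, released (x of bail_mid in the frame of seat between -0.0075 and 0.006 m and y of bail_mid in the frame of seat between -0.015 and 0.015 m and z of bail_mid in the frame of seat between -0.016 and 0.0165 m and angle between the y axis of bail_mid and the y axis of seat, either way round below 0.1 rad and contact force between pail and stand above 1.5 N and height (world z) of pail above 0.03 m and angle between pail's own z axis and vertical below 0.35 rad and linear speed of pail below 0.05 m/s and angular speed of pail below 0.5 rad/s); the robot touches nothing.
It fails at once if the pail or its bail is forced against the hanger with more than 25 N (contact force between pail and stand above 25 N).
It fails at once if the robot pushes on the hanger with more than 20 N (contact force between the arm and stand above 20 N).
It fails at once if the pail is tipped more than 0.6 rad (angle between pail's own z axis and vertical above 0.6 rad).
It fails at once if the module, the tin or the wrench is moved more than 30 mm (distance of any of module, tin, wrench from where it was at the start of the episode above 0.03 m).
It also fails if it takes over 72 s, if anything falls off the work surface, if the arm or the gripper's body presses on something with over 40 N, if the wrist force passes 120 N, or if a joint passes its speed limit or range.

ROBOT

A 6-joint arm with a two-finger parallel gripper is mounted at the origin on the work surface. World frame = base frame: x ahead of the robot, y to its left, z up, the work surface at z = 0. Lengths are in m, angles in degrees, forces in N, time in s.
With the tool pointing down it reaches from about 0.15 to 0.775 m from the base axis. Payload 6.1 kg.
Tool frame: the origin (TCP) lies on the centre line of the jaws, within the pads' length; the fingertips stand 19 mm ahead of it and the grasp point (between the pads) is the TCP (robot.tip_reach is the distance from the TCP to the fingertips, in m); x points along the fingers, z is the direction in which the jaws open and shut, and the axes are right-handed (so a half turn about x gives the same grasp; the last joint's range is limited). The gripper opens to 85 mm and grips with 20 to 120 N. Pads are 22 mm wide; open, the fingers measure 114 mm over their backs; the gripper's body (76 mm by 85 mm) begins 54 mm behind the grasp point. The pads swing forward as they close: fully open they stand 13 mm farther back than shut.
Start: joints at [72.536, 7.208, -2.269, 80.523, 0, 90], TCP at [0.158, 0.501, 0.226] pointing down, gripper open.
Joint ranges: [-155.77, 155.77], [-54.66, 111.73], [-72.52, 77.12], [-102.08, 115.82], [-83.92, 84.16], [-180, 180]. Speed limits (degrees/s): [136.94, 136.94, 172.46, 180, 180, 180].

INTERFACE

Orientations are given as [roll, pitch, yaw] about the fixed x, y, z axes, in that order (R = Rz(yaw) Ry(pitch) Rx(roll)).
In Python, from station import robot, get_image gives the robot as it stands. The module is installed in compiled form; this text tells all that it offers.
- The arm moves only by the tool move_arm, never from a script. Its argument "deltas" is a list that holds one entry, the list of rows, each a list of 7 numbers: the shift along the tool's x, y, z in m, then the turn, a rotation vector about the tool's x, y, z in rad, then the closure, from 0 (fully open) to 1 (shut). A call has 1 to 5 rows; each row shifts and turns the commanded pose from where the row before left it, along the tool's axes as they then stand; what a row does not reach is not made up. A row lasts 1/8 s, in which the tool goes at most 62.5 mm and 10.7 degrees, less where a joint would pass 70% of its speed; a pose out of reach is approached as far as the arm can. A call is refused whole if a number of a shift passes 0.0625 or a number of a turn 0.188, either way. A call with a gripper value outside its range is refused whole. The fingers move at their own pace and stop on an object; the grip force is fixed at half the most. Time passes only in rows, so rows that do not move let the fingers close. It gives the time, the measured TCP pose, the force and the opening at its end, in the units of the state.
- robot.get_obs(): the state, without advancing time (a new reading comes with each control period).
- get_image(name): name is "side" or "top" or "wrist"; returns a dict with "color" (480x640x3 uint8, red, green, blue), "fx", "fy", "cx", "cy" (pixels), "eye" and "orientation" of the camera in the world. Camera axes: x right, y down, z forward; pixel columns grow to the right and rows downward; lengths in m; the calibration is good to about 2 mm. A picture is of the moment at which its call begins. There is no depth.
- robot.close_job(): hands the job in, once; it reports no verdict.
The state is a dict: "t": time; "joints": joint angles; "joint_velocities": joint speeds; "tau": joint torques, N m; "eef_pos": TCP position; "tcp_rot": TCP orientation; "wrist_force": force on the tool from outside, world axes, zero at the start; "wrist_torque": the same for the moment, N m; "grip_width": finger opening in m.
Only numpy, scipy, OpenCV 4.12 (cv2) and the standard library are available. Lean on these libraries where they do the work, as an engineer would, in place of code of your own. Each camera call takes 0.05 s, during which the arm holds its last target.

## Working session

There is one attempt and no reset: what is moved stays moved. The work goes in short steps, Python scripts to look and compute and a tool call to move; the robot and the scene stay as the last step left them, time stands still between calls to the robot, and variables do not carry over. Pictures are saved under pics/ and viewed, and the job is handed in when it is done.

Besides the shell and the picture viewer there is one more tool, called as name(argument=value, ...) on one line, values as JSON. move_arm: Moves the arm, as the interface text tells. Its arguments: {"type":"object","properties":{"deltas":{"type":"array"}},"required":["deltas"]}

```bash
mkdir -p pics; ls
cat > look.py <<'E'
import sys,cv2,numpy as np,pickle
from station import robot,get_image
def grab(tag,names=("side","top","wrist")):
    for n in names:
        d=get_image(n); cv2.imwrite(f"pics/{tag}_{n}.png",d["color"][:,:,::-1]); pickle.dump(d,open(f"{tag}_{n}.pkl","wb"))
    return
E
python3 - <<'E'
from look import *
grab("a")
for n in ("side","top","wrist"):
    d=pickle.load(open(f"a_{n}.pkl","rb")); print(n,{k:v for k,v in d.items() if k!="color"})
print(robot.get_obs(), robot.tip_reach)
E
```

```text
pics
side {'fx': 505.3113576464616, 'fy': 505.3113576464616, 'cx': 312.500884515115, 'cy': 239.1069022896005, 'eye': array([ 0.87805814, -0.46062594,  0.87219935]), 'orientation': array([-140.10835978,   -0.67119192,   35.2235711 ])}
top {'fx': 457.98952218208814, 'fy': 457.98952218208814, 'cx': 317.59249792715104, 'cy': 246.33670592116033, 'eye': array([0.43242483, 0.02454888, 1.17789345]), 'orientation': array([-173.76923539,    0.42165253,  -88.69939441])}
wrist {'fx': 348.09111767934274, 'fy': 348.09111767934274, 'cx': 320.3618355268924, 'cy': 235.65201378432533, 'eye': array([0.08260566, 0.52318569, 0.37318866]), 'orientation': array([1.62299840e+02, 1.49968358e-01, 7.25264461e+01])}
{'t': 0.15, 'joints': array([ 7.25373644e+01,  7.23495109e+00, -2.31451705e+00,  8.05247795e+01,
       -3.22564722e-04,  9.00008060e+01]), 'joint_velocities': array([ 0.05405153, -0.08843106,  0.13043599, -0.05845557,  0.08661275,
        0.00024026]), 'tau': array([-1.35808506e-03, -4.36273599e+01,  3.53149760e+01,  1.35759739e-02,
        2.52775277e-05, -7.48790342e-06]), 'eef_pos': array([0.15744311, 0.50047792, 0.22498132]), 'tcp_rot': array([-179.75027732,   89.92575169, -107.21371868]), 'wrist_force': array([ 0.28846398, -0.53386335, -0.21277759]), 'wrist_torque': array([-0.00118772, -0.05766712,  0.01251212]), 'grip_width': 0.08530661859859003} 0.019
```

View pics/a_side.png

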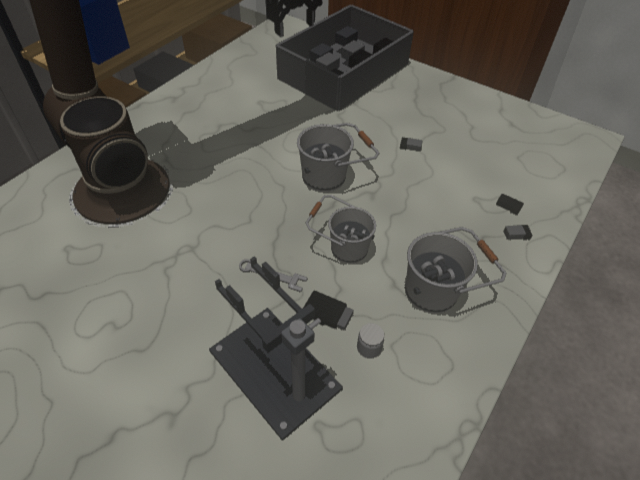

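View pics/a_top.png

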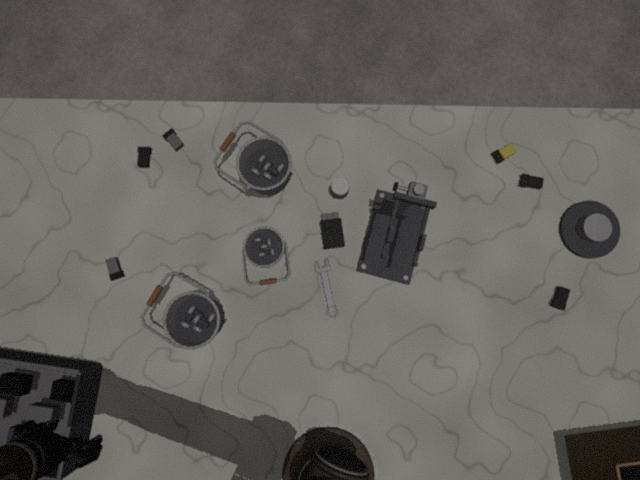

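View pics/a_wrist.png

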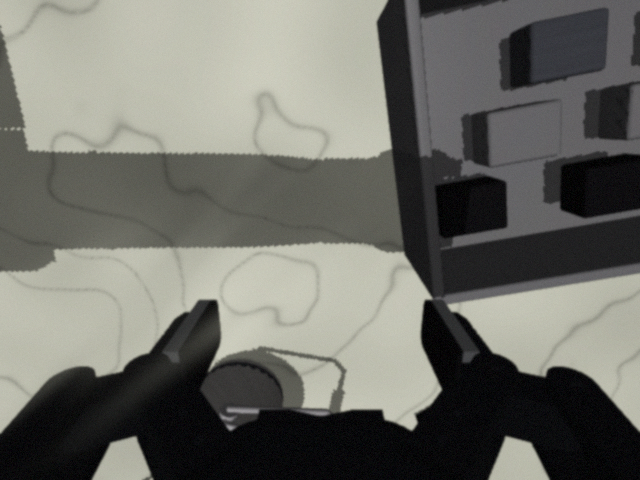

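```bash
cat >> look.py <<'E'
from scipy.spatial.transform import Rotation as R
def cam(d):
    return R.from_euler('xyz',d["orientation"],degrees=True).as_matrix(), np.array(d["eye"])
def onplane(d,u,v,z):
    M,e=cam(d); r=M@np.array([(u-d["cx"])/d["fx"],(v-d["cy"])/d["fy"],1]); return e+r*(z-e[2])/r[2]
def proj(d,p):
    M,e=cam(d); q=M.T@(np.array(p)-e); return np.array([d["cx"]+d["fx"]*q[0]/q[2],d["cy"]+d["fy"]*q[1]/q[2]])
def tri(obs):
    A=[];b=[]
    for d,u,v in obs:
        M,e=cam(d); r=M@np.array([(u-d["cx"])/d["fx"],(v-d["cy"])/d["fy"],1]); r/=np.linalg.norm(r)
        P=np.eye(3)-np.outer(r,r); A.append(P); b.append(P@e)
    x=np.linalg.lstsq(np.vstack(A),np.hstack(b),rcond=None)
    return x[0],x[1]
def load(t): return pickle.load(open(t+".pkl","rb"))
def crop(t,x0,y0,x1,y1,s,out):
    im=load(t)["color"][y0:y1,x0:x1,::-1]
    im=cv2.resize(im,None,fx=s,fy=s,interpolation=cv2.INTER_CUBIC)
    im=cv2.convertScaleAbs(im,alpha=1.8,beta=15)
    for k in range(0,x1-x0,10): cv2.putText(im,str(x0+k),(k*s,8),0,.3,(0,0,255),1) if k%20==0 else 0
    for k in range(0,y1-y0,10): cv2.putText(im,str(y0+k),(0,k*s+4),0,.3,(0,0,255),1)
    cv2.imwrite(f"pics/{out}.png",im)
E
python3 - <<'E'
from look import *
crop("a_top",235,220,305,295,8,"z_top")
crop("a_top",345,170,445,295,4,"z_topst")
crop("a_side",200,245,360,445,3,"z_sidest")
crop("a_side",300,190,385,270,8,"z_side")
d=load("a_top"); c=d["color"].astype(int)
m=((c[:,:,0]-c[:,:,2])>40).astype(np.uint8)
n,l,s,ce=cv2.connectedComponentsWithStats(m)
print([(s[i,4],ce[i]) for i in range(1,n) if s[i,4]>10])
d2=load("a_side"); c=d2["color"].astype(int)
m=((c[:,:,0]-c[:,:,2])>50).astype(np.uint8)
n,l,s,ce=cv2.connectedComponentsWithStats(m)
print([(s[i,4],ce[i]) for i in range(1,n) if s[i,4]>10])
E
```

```text
[(np.int32(60), array([227.13333333, 140.91666667])), (np.int32(151), array([507.05960265, 150.68874172])), (np.int32(43), array([267.69767442, 281.18604651])), (np.int32(75), array([153.88      , 295.25333333])), (np.int32(16), array([634.6875, 463.    ])), (np.int32(20), array([617.9, 471.5])), (np.int32(12), array([624.08333333, 464.41666667]))]
[(np.int32(17), array([121.88235294,   1.82352941])), (np.int32(74), array([40.60810811, 58.08108108])), (np.int32(12), array([133.        ,  82.33333333])), (np.int32(23), array([365.69565217, 136.95652174])), (np.int32(21), array([315.23809524, 207.52380952])), (np.int32(35), array([489.25714286, 251.42857143]))]
```

View pics/z_top.png

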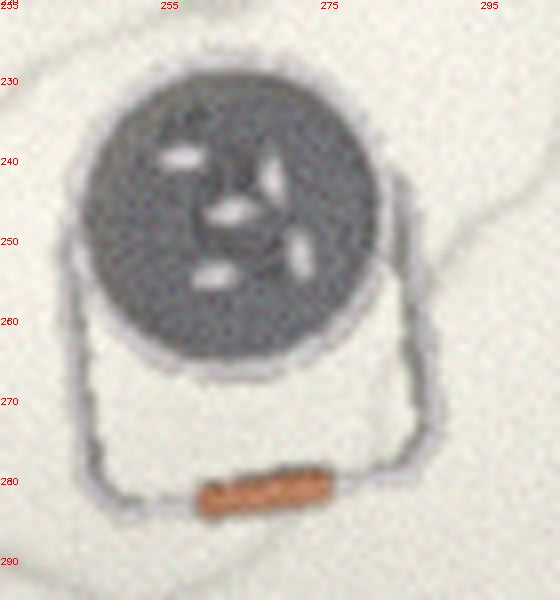

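View pics/z_topst.png

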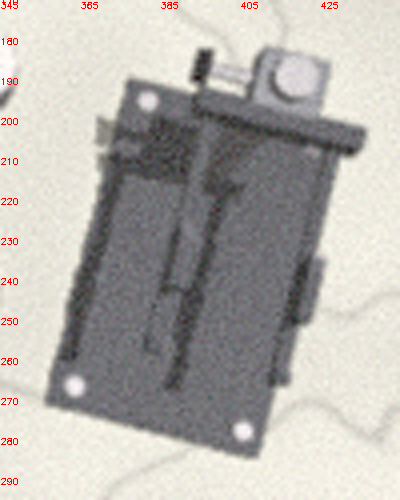

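View pics/z_sidest.png

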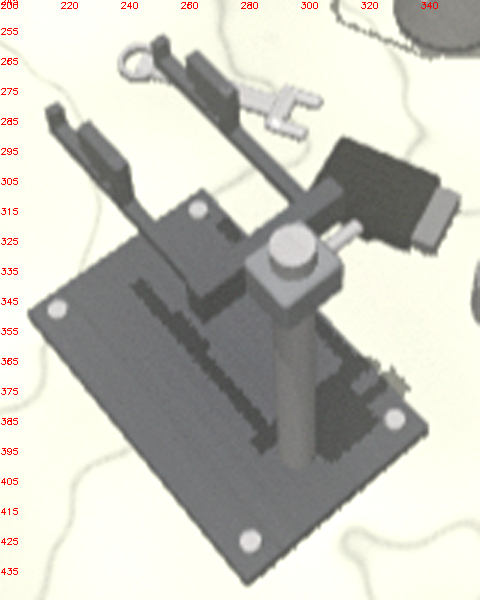

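View pics/z_side.png

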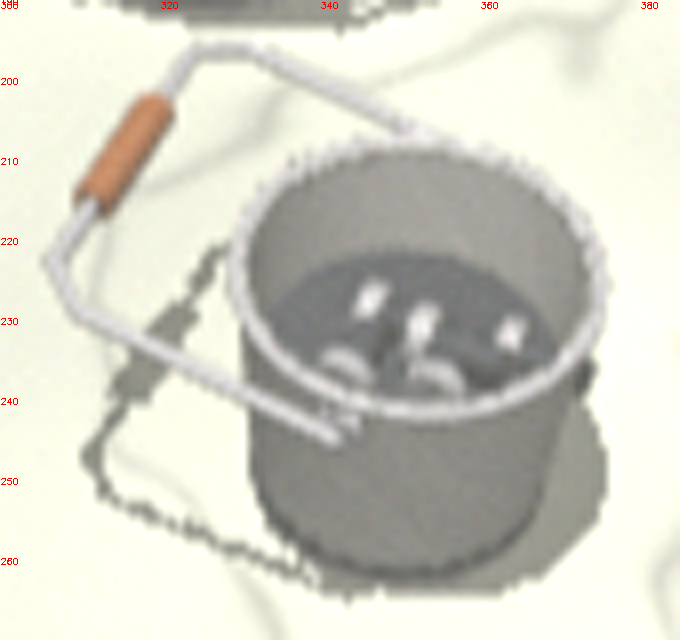

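Run:
```python
from look import *
np.set_printoptions(precision=4,suppress=True)
T=load("a_top");S=load("a_side")
def t(n,a,b):
    x,r=tri([(T,*a),(S,*b)]); print(n,x,"err",[np.round(proj(T,x)-a,1),np.round(proj(S,x)-b,1)]); return x
sl=t("sleeve",(267.9,281.4),(314.8,208.5))
t("sleeveL",(259.5,282.5),(319,202)); t("sleeveR",(276.3,280.3),(310.5,215))
for z in (.07,.085):
  print("rim top",onplane(T,264.2,247,z),"side",onplane(S,350.5,224.3,z))
print("rim width",[np.linalg.norm(onplane(T,245,247,.085)-onplane(T,283.3,247,.085))])
b=[(382,195),(363.7,266.2),(405.5,277.5)];bs=[(331.7,384.7),(266,314.7),(219,348)]
# side bolts order: +y far? try
for z in (.012,):
  for q in b: print("boltT",onplane(T,*q,z))
  for q in [(266,314.7),(219,348),(331.7,384.7),(283.3,425.3)]: print("boltS",onplane(S,*q,z))
t("tip+",(361.7,260),(253.3,259)); t("tip-",(414.5,266),(218,281.7))
t("post",(345+297/4,170+78/4),(200+293/3,245+247/3))
print("postT",onplane(T,345+297/4,170+78/4,.25),"S",onplane(S,200+293/3,245+247/3,.25))
```

```text
sleeve [0.4643 0.1507 0.0908] err [array([0.2, 0.2]), array([ 0.3, -0. ])]
sleeveL [0.4613 0.1704 0.0923] err [array([0.1, 0.2]), array([ 0.2, -0. ])]
sleeveR [0.4673 0.1309 0.0898] err [array([0.2, 0.2]), array([ 0.3, -0. ])]
rim top [0.5487 0.1654 0.07  ] side [0.5408 0.1733 0.07  ]
rim top [0.5471 0.1635 0.085 ] side [0.5471 0.1614 0.085 ]
rim width [np.float64(0.09208729017442611)]
boltT [ 0.6969 -0.1277  0.012 ]
boltT [ 0.5112 -0.0825  0.012 ]
boltT [ 0.4848 -0.1889  0.012 ]
boltS [ 0.5092 -0.0795  0.012 ]
boltS [ 0.4828 -0.1874  0.012 ]
boltS [ 0.6952 -0.1246  0.012 ]
boltS [ 0.6687 -0.2324  0.012 ]
tip+ [ 0.504  -0.0715  0.1819] err [array([4.1, 4.3]), array([ 7.5, -0.9])]
tip- [ 0.5001 -0.1691  0.2208] err [array([-0.1, -0.1]), array([-0.2,  0. ])]
post [ 0.6578 -0.1737  0.2455] err [array([-0.3, -0.3]), array([-0.6,  0.1])]
postT [ 0.656  -0.1733  0.25  ] S [ 0.66   -0.1752  0.25  ]
```

Run:
```python
from look import *
np.set_printoptions(precision=4,suppress=True)
T=load("a_top");S=load("a_side")
yaw=np.radians(-13.7); ex=np.array([np.cos(yaw),np.sin(yaw),0]); ey=np.array([-np.sin(yaw),np.cos(yaw),0])
post=np.array([.658,-.174,0]); seat=post-.1*ex; print(seat)
for dz in (-.012,0,.012):
  for y in (.034,-.034):
    for nm,x,z in (("tip",-.051,.237),("keepfront",-.022,.255),("keepback",.012,.255)):
      p=seat+x*ex+y*ey+[0,0,z+dz]; print(dz,y,nm,proj(T,p).round(1),proj(S,p).round(1))
crop("a_top",345,175,445,285,7,"z2")
crop("a_side",205,245,325,350,6,"z3")
```

```text
[ 0.5608 -0.1503  0.    ]
-0.012 0.034 tip [384.1 255.9] [253.2 259.5]
-0.012 0.034 keepfront [388.7 241.5] [263.5 263.7]
-0.012 0.034 keepback [392.7 225.7] [277.1 277.2]
-0.012 -0.034 tip [415.8 264.3] [218.  282.1]
-0.012 -0.034 keepfront [421. 250.] [227.4 287.2]
-0.012 -0.034 keepback [424.9 234.1] [240.8 301.8]
0 0.034 tip [384.9 255.3] [252.6 254.9]
0 0.034 keepfront [389.6 240.8] [263. 259.]
0 0.034 keepback [393.7 224.8] [276.8 272.5]
0 -0.034 tip [417.  263.9] [217.  277.6]
0 -0.034 keepfront [422.3 249.4] [226.5 282.6]
0 -0.034 keepback [426.2 233.3] [240.  297.3]
0.012 0.034 tip [385.7 254.8] [252.  250.2]
0.012 0.034 keepfront [390.5 240.1] [262.5 254.1]
0.012 0.034 keepback [394.6 223.8] [276.4 267.8]
0.012 -0.034 tip [418.2 263.4] [215.9 273. ]
0.012 -0.034 keepfront [423.6 248.8] [225.5 277.9]
0.012 -0.034 keepback [427.6 232.5] [239.1 292.6]
```

View pics/z2.png

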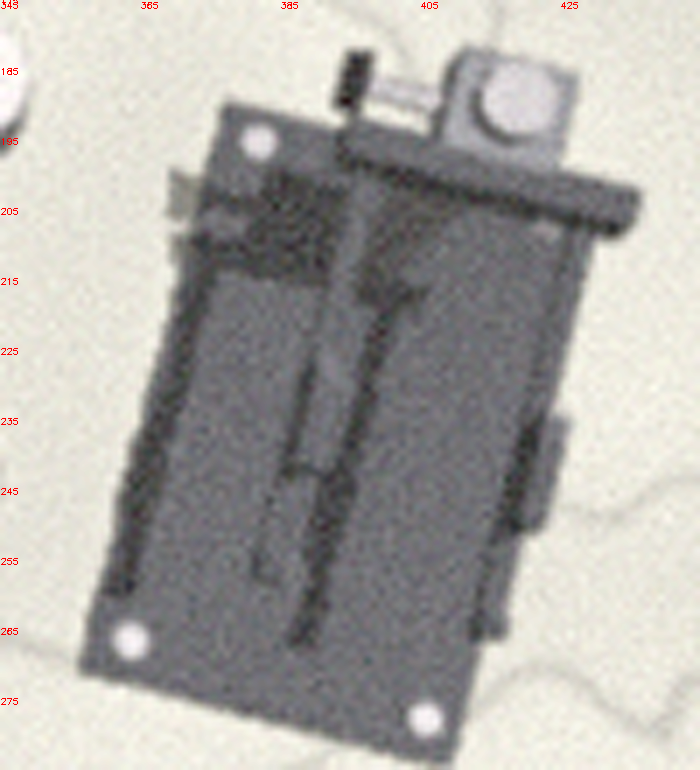

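View pics/z3.png

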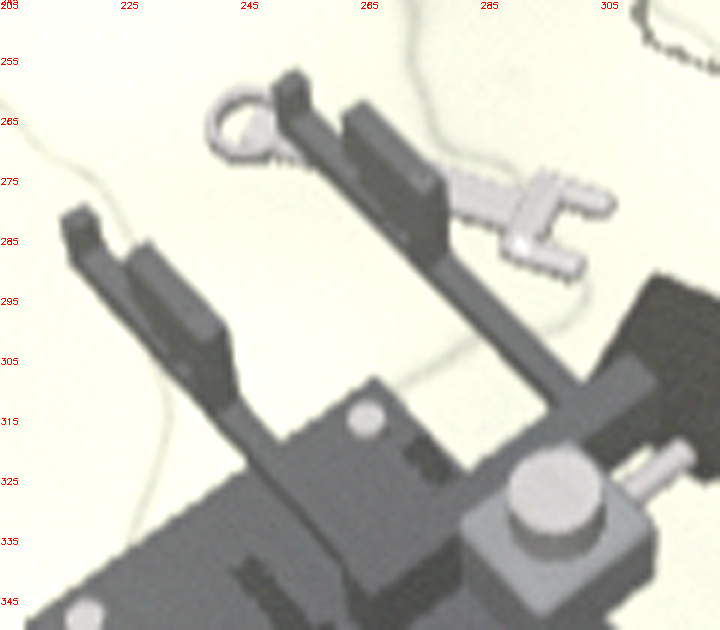

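```bash
cat >> look.py <<'E'
def st():
    o=robot.get_obs(); M=R.from_euler('xyz',o["tcp_rot"],degrees=True).as_matrix(); return o,np.array(o["eef_pos"]),M
def goal(p,yaw,pr=True):
    """tool down, tool z horizontal at heading yaw deg"""
    o,x,M=st(); a=np.radians(yaw); z=np.array([np.cos(a),np.sin(a),0]); X=np.array([0,0,-1.]); G=np.column_stack([X,np.cross(z,X),z])
    dR=R.from_matrix(M.T@G).as_rotvec(); print("shift in tool",(M.T@(np.array(p)-x)).round(4),"in goal axes",(G.T@(np.array(p)-x)).round(4),"rot",dR.round(4))
np.set_printoptions(precision=4,suppress=True)
E
python3 - <<'E'
from look import *
o,x,M=st(); print(M); goal([.464,.151,.19],8.4); goal([.464,.151,.19],188.4)
E
```

```text
[[-0.0004 -0.9539  0.3001]
 [-0.0012  0.3001  0.9539]
 [-1.     -0.     -0.0013]]
shift in tool [ 0.0353 -0.3973 -0.2413] in goal axes [ 0.035  -0.3905  0.2522] rot [ 1.1194 -0.0012  0.0007]
shift in tool [ 0.0353 -0.3973 -0.2413] in goal axes [ 0.035   0.3905 -0.2522] rot [-2.0222 -0.0008 -0.0013]
```

move_arm(deltas=[[[0, -0.05, -0.03, 0, 0, 0, 0.3], [0, -0.05, -0.03, 0, 0, 0, 0.5], [0, -0.05, -0.03, 0, 0, 0, 0.6], [0, -0.05, -0.03, 0, 0, 0, 0.6], [0, -0.05, -0.03, 0, 0, 0, 0.6]]])

```text
t: 0.78
eef_pos: [0.3518, 0.2811, 0.2255]
tcp_rot: [-36.6, 90.0, 36.0]
wrist_force: [0.9, 0.3, 0.2]
grip_width: 0.0342
```

move_arm(deltas=[[[0, -0.05, -0.03, 0, 0, 0, 0.6], [0, -0.05, -0.03, 0, 0, 0, 0.6], [0, -0.05, -0.03, 0, 0, 0, 0.6], [0, 0, 0, 0.18, 0, 0, 0.6], [0, 0, 0, 0.18, 0, 0, 0.6]]])

```text
t: 1.4
eef_pos: [0.4675, 0.1507, 0.2251]
tcp_rot: [143.6, 89.9, -165.0]
wrist_force: [-0.9, 1.0, -0.8]
grip_width: 0.0341
```

move_arm(deltas=[[[0, 0, 0, 0.18, 0, 0, 0.6], [0, 0, 0, 0.18, 0, 0, 0.6], [0, 0, 0, 0.18, 0, 0, 0.6], [0, 0, 0, 0.18, 0, 0, 0.6], [0, 0, 0, 0.04, 0, 0, 0.6]]])

```text
t: 2.02
eef_pos: [0.4669, 0.1518, 0.2253]
tcp_rot: [-170.8, 90.0, -162.6]
wrist_force: [0.1, 1.5, -0.2]
grip_width: 0.0341
```

Run:
```python
from look import *
grab("b"); o,x,M=st(); print(x,o["joints"],o["grip_width"],o["wrist_force"],o["t"]); goal([.464,.151,.15],8.4)
```

```text
[0.4669 0.1518 0.2254] [18.0062  3.5453 -6.3573 80.126  -0.0013 99.595 ] 0.03403659012352119 [ 0.2014  0.2631 -0.3191] 2.175
shift in tool [ 0.0754 -0.0003 -0.003 ] in goal axes [ 0.0754 -0.0003 -0.003 ] rot [ 0.0002 -0.0005  0.0001]
```

View pics/b_wrist.png

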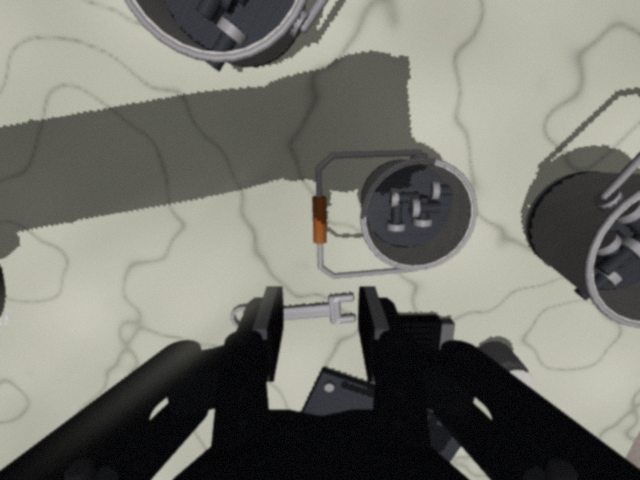

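Run:
```python
from look import *
d=load("b_wrist"); c=d["color"].astype(int)
m=((c[:,:,0]-c[:,:,2])>40).astype(np.uint8)
n,l,s,ce=cv2.connectedComponentsWithStats(m); print([(s[i],ce[i]) for i in range(1,n) if s[i,4]>50])
i=1+np.argmax(s[1:,4]); pts=np.argwhere(l==i)[:,::-1].astype(np.float32); print(cv2.minAreaRect(pts))
for z in(.088,.091): print(onplane(d,*ce[i],z))
T=load("a_top");S=load("a_side")
print(tri([(T,267.9,281.4),(S,314.8,208.5),(d,*ce[i])]))
# rim
print(onplane(d,419,215,.085))
```

```text
[(array([313, 198,  13,  46, 513], dtype=int32), array([318.9883, 221.8402]))]
((319.0, 220.5), (45.0, 12.0), 90.0)
[0.4651 0.1494 0.088 ]
[0.465  0.1502 0.091 ]
(array([0.4646, 0.1504, 0.0913]), array([0.]))
[0.5488 0.167  0.085 ]
```

move_arm(deltas=[[[0.05, -0.0015, -0.002, 0, 0, 0, 0.65], [0.04, 0, 0, 0, 0, 0, 0.65], [0.024, 0, 0, 0, 0, 0, 0.65], [0.012, 0, 0, 0, 0, 0, 0.65], [0.008, 0, 0, 0, 0, 0, 0.65]]])

```text
t: 2.8
eef_pos: [0.4655, 0.1501, 0.0915]
tcp_rot: [4.6, 90.0, 13.0]
wrist_force: [-0.1, 0.2, 0.3]
grip_width: 0.0299
```

Run:
```python
from look import *
grab("c"); o,x,M=st(); print(x,o["grip_width"],o["wrist_force"],o["t"]); goal([.4648,.150,.091],8.4)
crop("c_side",280,170,400,270,6,"zc")
```

```text
[0.4657 0.1501 0.0921] 0.030065849080733748 [ 0.0568 -0.3373  0.3405] 2.95
shift in tool [ 0.0011 -0.     -0.0009] in goal axes [ 0.0011 -0.     -0.0009] rot [-0.0004  0.0006 -0.0001]
```

View pics/zc.png

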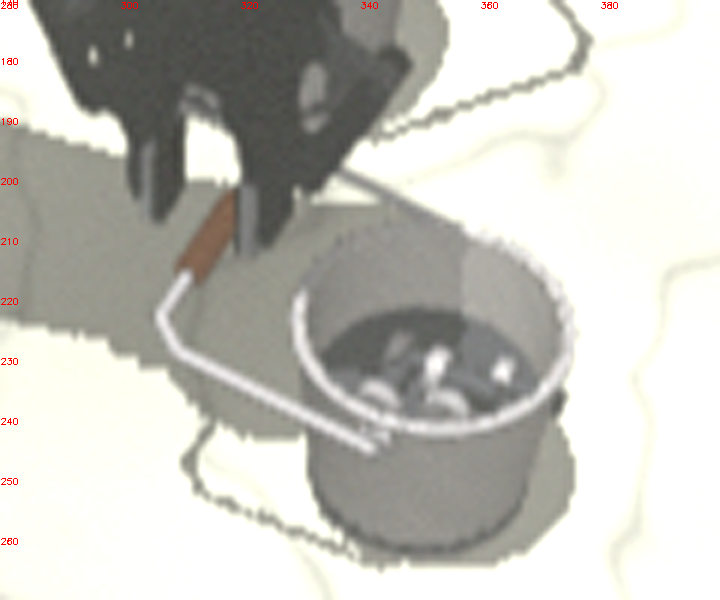

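View pics/c_wrist.png

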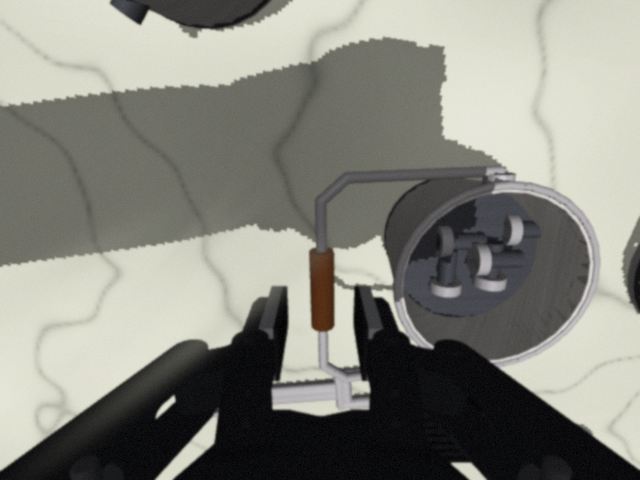

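Run:
```python
from look import *
o,x,M=st()
for n in ("side","wrist"):
  d=load("c_"+n); print(n,proj(d,x),proj(d,x+[0,0,-.019]))
```

```text
side [315.4424 208.4846] [315.2993 214.5664]
wrist [322.5499 295.8003] [322.3898 278.7476]
```

move_arm(deltas=[[[0.001, 0, -0.0005, 0, 0, 0, 0.8], [0, 0, 0, 0, 0, 0, 1], [0, 0, 0, 0, 0, 0, 1], [0, 0, 0, 0, 0, 0, 1]]])

```text
t: 3.45
eef_pos: [0.4649, 0.15, 0.0908]
tcp_rot: [10.1, 90.0, 18.5]
wrist_force: [-0.5, -0.2, -0.2]
grip_width: 0.0001
```

Run:
```python
from look import *
grab("d"); o,x,M=st(); print(x,o["grip_width"],o["wrist_force"],o["t"])
crop("d_side",280,170,400,270,6,"zd")
```

```text
[0.4648 0.15   0.0906] 0.00013901830645896576 [-0.1665  0.145  -0.244 ] 3.6
```

View pics/zd.png

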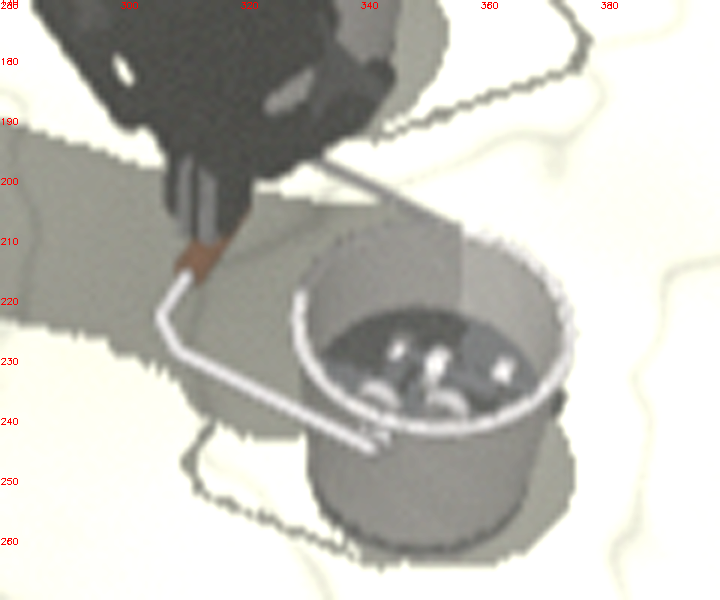

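View pics/d_wrist.png

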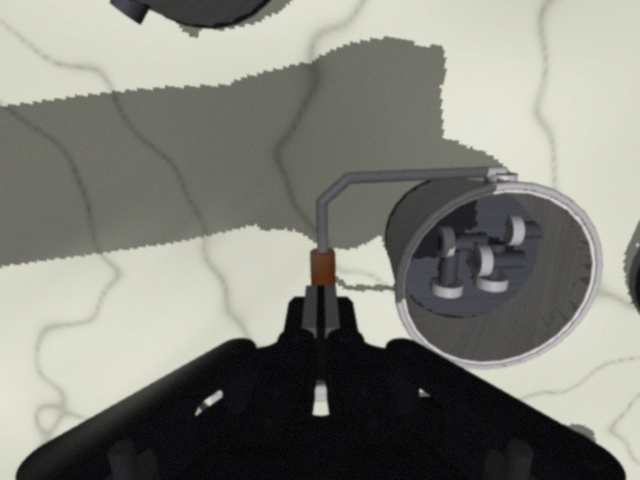

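Run:
```python
from look import *
o,x,M=st(); W=load("d_wrist");S=load("d_side")
for h in (-.019,-.01,0,.01,.02,.03):
  print(h,proj(W,x+M[:,1]*.011+[0,0,h]),proj(W,x+[0,0,h]),"side -y",proj(S,x-M[:,1]*.011+[0,0,h]),"side +y",proj(S,x+M[:,1]*.011+[0,0,h]))
crop("d_side",290,180,340,225,14,"zd2")
W=cam(load("d_wrist")); print(W, x)
```

```text
-0.019 [321.8197 258.8395] [321.7963 278.3434] side -y [312.626 218.272] side +y [317.2176 211.5885]
-0.01 [321.868  265.6002] [321.8425 285.9322] side -y [312.6764 215.4221] side +y [317.2966 208.7294]
0 [321.9276 273.9536] [321.8994 295.2897] side -y [312.7332 212.2123] side +y [317.3856 205.5097]
0.01 [321.9947 283.3539] [321.9634 305.7946] side -y [312.7908 208.956 ] side +y [317.4758 202.2439]
0.02 [322.0708 294.011 ] [322.0357 317.6715] side -y [312.8492 205.6521] side +y [317.5674 198.931 ]
0.03 [322.1578 306.1951] [322.1181 331.2082] side -y [312.9085 202.2996] side +y [317.6602 195.5699]
(array([[ 0.9894,  0.1388,  0.0431],
       [ 0.1453, -0.942 , -0.3025],
       [-0.0014,  0.3056, -0.9522]]), array([0.4531, 0.2263, 0.2389])) [0.4648 0.15   0.0906]
```

View pics/zd2.png

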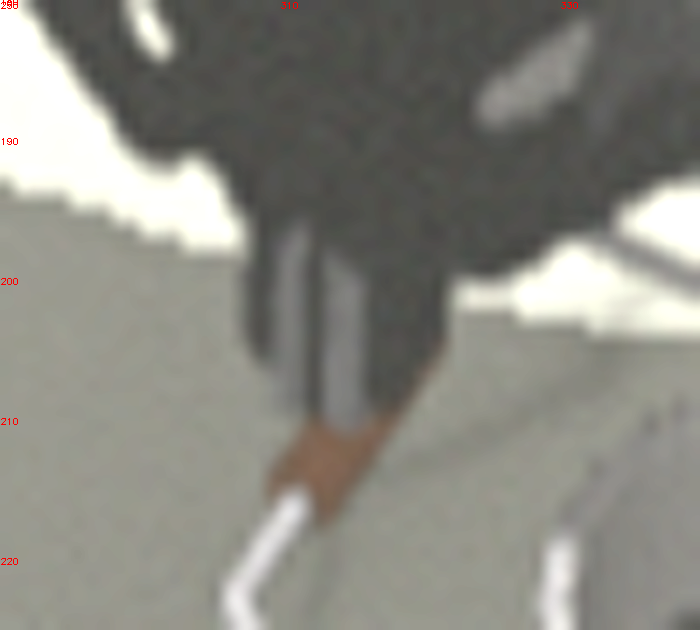

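move_arm(deltas=[[[0, 0, 0, 0, 0, 0, 0.65], [0, 0, 0, 0, 0, 0, 0.65], [0, 0, 0, 0, 0, 0, 0.65], [0.006, 0, 0, 0, 0, 0, 0.65], [0.006, 0, 0, 0, 0, 0, 0.65]]])

```text
t: 4.22
eef_pos: [0.4647, 0.1499, 0.0781]
tcp_rot: [-170.2, 90.0, -161.9]
wrist_force: [0.2, -0.2, -0.3]
grip_width: 0.0303
```

Run:
```python
from look import *
grab("e"); o,x,M=st(); print(x,o["grip_width"],o["wrist_force"],o["t"])
crop("e_side",290,180,340,225,14,"ze")
```

```text
[0.4644 0.1498 0.0779] 0.029945137089507804 [-0.4615  0.0766  0.1662] 4.375
```

View pics/ze.png

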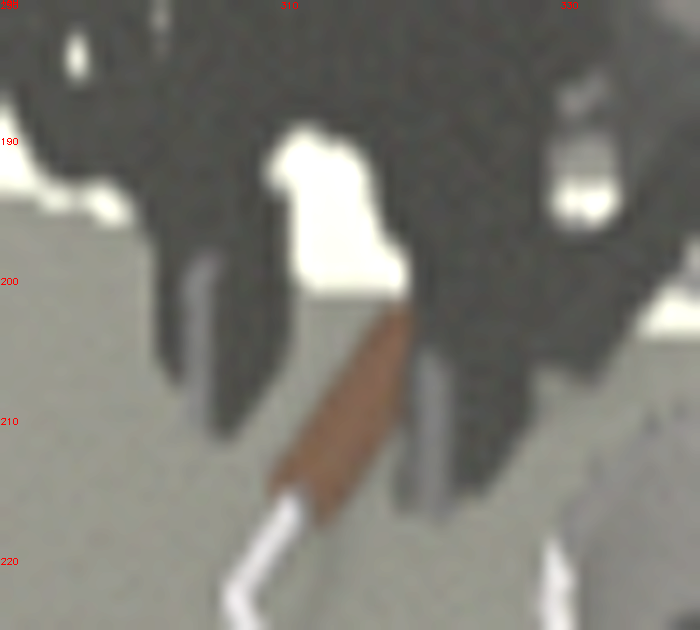

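View pics/e_wrist.png

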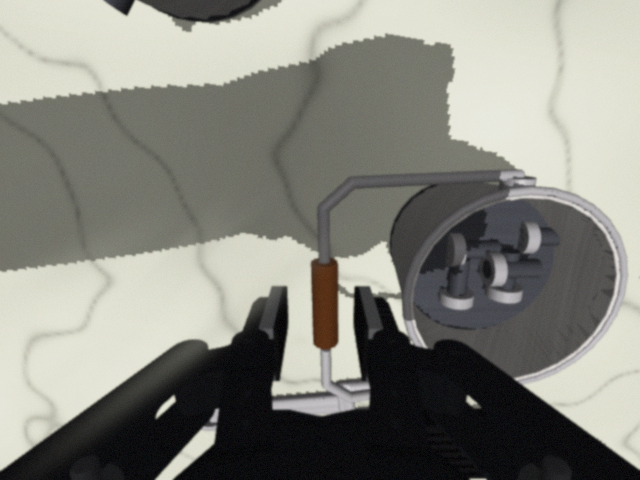

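move_arm(deltas=[[[0.005, 0, 0, 0, 0, 0, 0.65], [0.005, 0, 0, 0, 0, 0, 0.65], [0.004, 0, 0, 0, 0, 0, 0.65]]])

```text
t: 4.75
eef_pos: [0.4647, 0.1499, 0.0642]
tcp_rot: [-171.2, 90.0, -162.9]
wrist_force: [0.7, -0.1, 0.6]
grip_width: 0.0298
```

Run:
```python
from look import *
grab("f"); o,x,M=st(); print(x,o["grip_width"],o["wrist_force"],o["t"])
crop("f_side",280,170,370,245,8,"zf")
```

```text
[0.4646 0.1499 0.0643] 0.029916575118963784 [ 0.5928 -0.3841  0.1681] 4.9
```

View pics/zf.png

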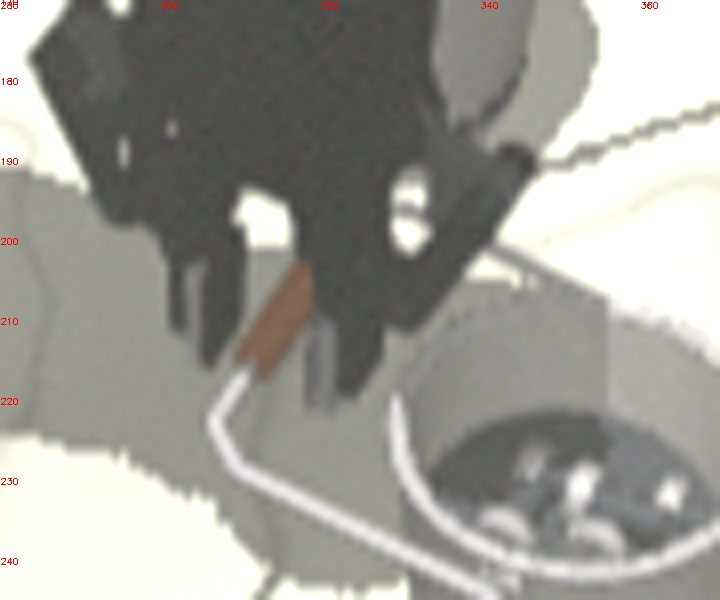

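View pics/f_wrist.png

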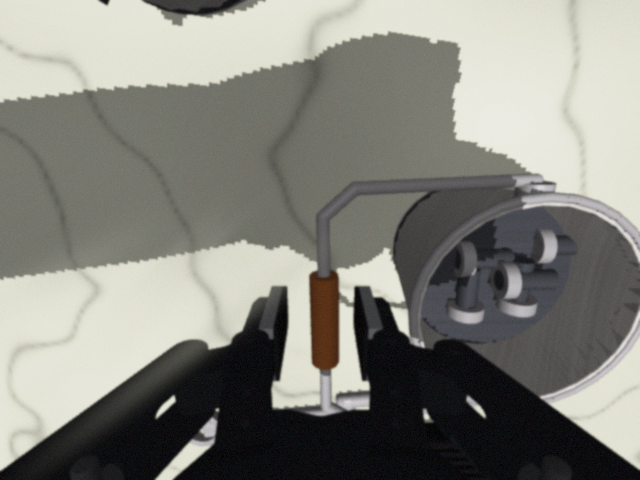

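move_arm(deltas=[[[0, 0, 0, 0, 0, 0, 0.8], [0, 0, 0, 0, 0, 0, 0.9], [0, 0, 0, 0, 0, 0, 1], [0, 0, 0, 0, 0, 0, 1]]])

```text
t: 5.4
eef_pos: [0.4652, 0.1501, 0.0648]
tcp_rot: [15.3, 90.0, 23.7]
wrist_force: [1.9, 0.5, -0.5]
grip_width: 0.0103
```

Run:
```python
from look import *
grab("g"); o,x,M=st(); print(x,o["grip_width"],o["wrist_force"],o["t"])
crop("g_side",280,170,370,245,8,"zg")
```

```text
[0.465  0.15   0.0647] 0.010256407755566722 [ 1.3628  1.6814 -1.1304] 5.55
```

View pics/zg.png

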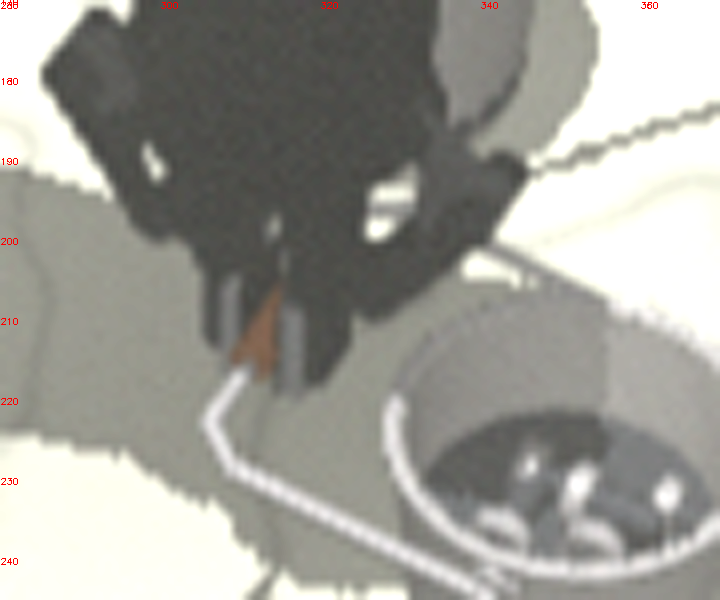

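View pics/g_wrist.png

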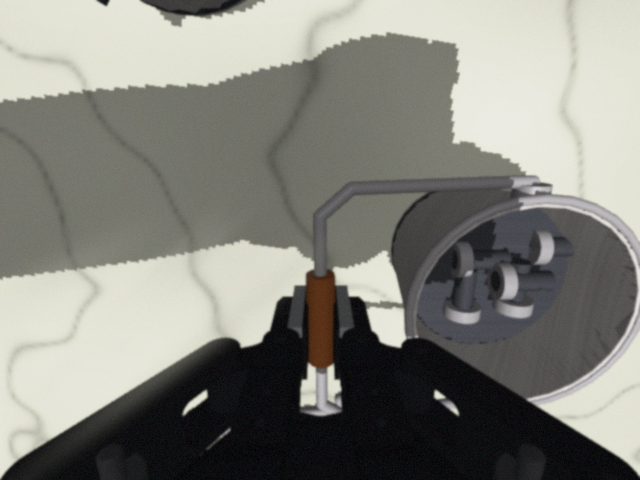

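move_arm(deltas=[[[-0.0114, 0, 0.0031, 0, 0, 0, 1], [-0.0108, 0, 0.0046, 0, 0, 0, 1], [-0.0101, 0, 0.0062, 0, 0, 0, 1], [-0.0091, 0, 0.0073, 0, 0, 0, 1], [-0.0082, 0, 0.0086, 0, 0, 0, 1]]])

```text
t: 6.18
eef_pos: [0.4949, 0.1543, 0.1151]
tcp_rot: [7.6, 90.0, 15.9]
wrist_force: [-2.8, 0.2, 2.0]
grip_width: 0.01
```

Run:
```python
from look import *
grab("h",("side",)); o,x,M=st(); print(x,o["grip_width"],o["wrist_force"],o["t"])
```

```text
[0.4964 0.1547 0.1161] 0.009679381503498468 [-3.1064 -0.114   6.7222] 6.225
```

View pics/h_side.png

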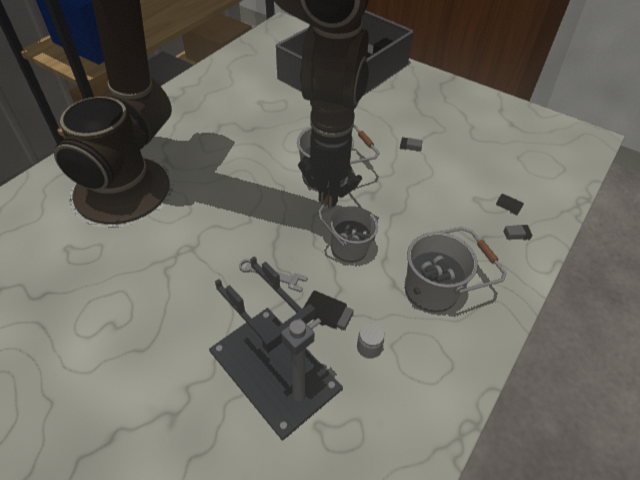

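move_arm(deltas=[[[-0.0073, 0, 0.0095, 0, 0, 0, 1], [-0.0057, 0, 0.0104, 0, 0, 0, 1], [-0.004, 0, 0.011, 0, 0, 0, 1], [-0.0024, 0, 0.0112, 0, 0, 0, 1], [-0.0008, 0, 0.0112, 0, 0, 0, 1]]])

```text
t: 6.85
eef_pos: [0.5485, 0.1623, 0.135]
tcp_rot: [4.1, 89.9, 12.4]
wrist_force: [-1.8, -0.3, 3.0]
grip_width: 0.0099
```

Run:
```python
from look import *
grab("i",("side","top")); o,x,M=st(); print(x,o["grip_width"],o["wrist_force"],o["t"])
crop("i_side",290,130,400,270,5,"zi")
```

```text
[0.5487 0.1623 0.1343] 0.010018951432217987 [-1.0462 -0.2448  2.7046] 6.95
```

View pics/zi.png

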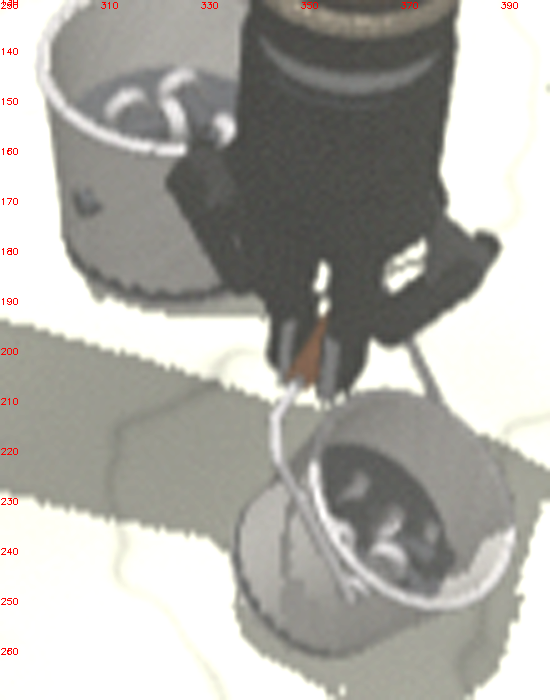

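move_arm(deltas=[[[-0.001, 0, -0.003, 0, 0, 0, 1], [-0.001, 0, -0.003, 0, 0, 0, 1], [-0.001, 0, -0.003, 0, 0, 0, 1]]])

```text
t: 7.32
eef_pos: [0.5375, 0.1606, 0.1374]
tcp_rot: [-173.1, 90.0, -164.8]
wrist_force: [-1.3, -0.5, 2.7]
grip_width: 0.0099
```

Run:
```python
from look import *
grab("j",("side",)); o,x,M=st(); print(x,o["grip_width"],o["wrist_force"],o["t"])
crop("j_side",290,130,400,270,5,"zj")
```

```text
[0.5372 0.1606 0.1379] 0.009712319142820072 [-3.3339 -0.1156  7.343 ] 7.375
```

View pics/zj.png

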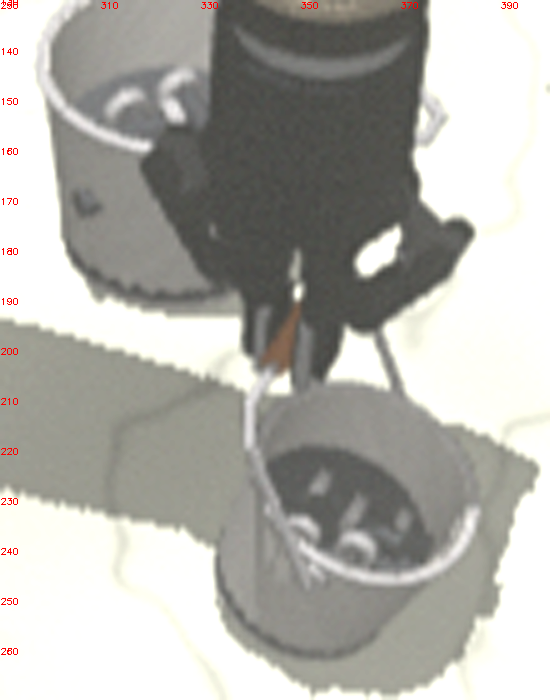

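move_arm(deltas=[[[-0.002, 0, -0.002, 0, 0, 0, 1], [-0.002, 0, -0.002, 0, 0, 0, 1], [-0.002, 0, 0, 0, 0, 0, 1]]])

```text
t: 7.75
eef_pos: [0.5336, 0.16, 0.1429]
tcp_rot: [-168.4, 89.9, -160.1]
wrist_force: [0.3, 0.1, -4.7]
grip_width: 0.0099
```

Run:
```python
from look import *
grab("k",("side",)); o,x,M=st(); print(x,o["grip_width"],o["wrist_force"],o["t"])
crop("k_side",290,130,400,270,5,"zk")
```

```text
[0.5339 0.1601 0.1433] 0.009855646979167517 [-0.269   0.0026 -4.2097] 7.8
```

View pics/zk.png

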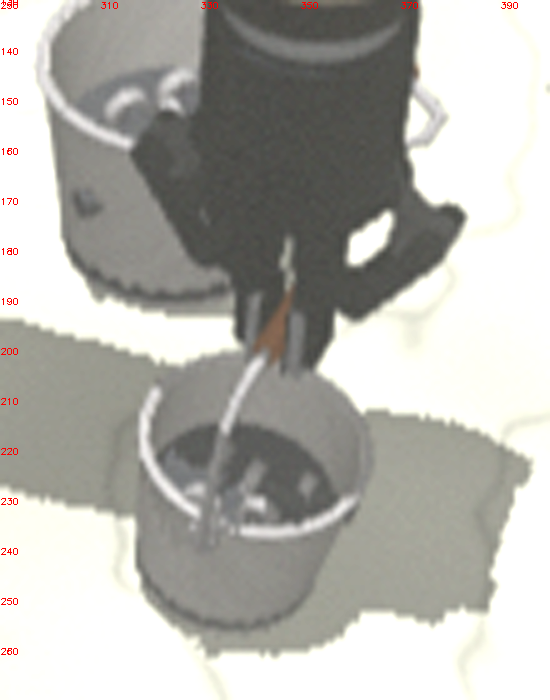

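Run:
```python
from look import *
S=load("k_side")
for z in (.085,.09): print(onplane(S,340.3,217.8,z))
print(onplane(S,350.5,224.3,.085))
o,x,M=st(); print(x)
grab("k2",("side","top"));o,x,M=st(); print(x,o["wrist_force"]); crop("k2_side",290,130,400,270,5,"zk2")
```

```text
[0.5198 0.1643 0.085 ]
[0.5221 0.1603 0.09  ]
[0.5471 0.1614 0.085 ]
[0.5339 0.1601 0.1433]
[0.5342 0.1602 0.1432] [-1.1324 -0.0154 -4.7106]
```

View pics/zk2.png

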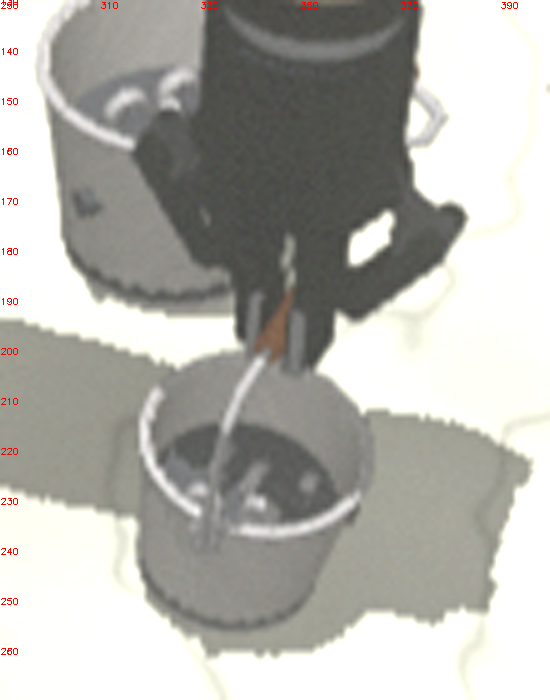

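Run:
```python
from look import *
S=load("k2_side");A=load("a_side")
# bottom outline lowest/left/right points
print("now foot low",onplane(S,290+237/5,130+628/5,0),onplane(S,290+140/5,130+580/5,0))
print("orig foot low",onplane(A,352,262,0))
crop("k2_top",230,200,320,300,6,"zkt")
W=None
```

```text
now foot low [0.5373 0.1343 0.    ] [0.4873 0.1317 0.    ]
orig foot low [0.5728 0.1381 0.    ]
```

View pics/zkt.png

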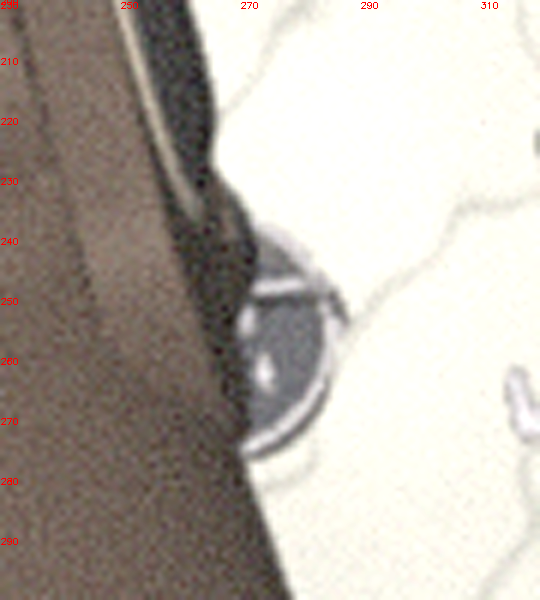

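move_arm(deltas=[[[-0.002, 0, 0, 0, 0, 0, 1], [-0.002, 0, 0.002, 0, 0, 0, 1], [-0.001, 0, 0.004, 0, 0, 0, 1], [0, 0, 0.004, 0, 0, 0, 1], [0, 0, 0.004, 0, 0, 0, 1]]])

```text
t: 8.52
eef_pos: [0.5483, 0.1622, 0.1482]
tcp_rot: [-170.3, 90.0, -162.0]
wrist_force: [-0.2, 0.2, -5.4]
grip_width: 0.0102
```

move_arm(deltas=[[[0, 0, 0, 0, 0, 0, 1], [0, 0, 0, 0, 0, 0, 1], [0, 0, 0, 0, 0, 0, 1], [0, 0, 0, 0, 0, 0, 1]]])

```text
t: 9.02
eef_pos: [0.5479, 0.1622, 0.1484]
tcp_rot: [-158.7, 90.0, -150.3]
wrist_force: [-0.1, 0.5, -5.6]
grip_width: 0.0097
```

Run:
```python
from look import *
grab("l",("side","wrist")); o,x,M=st(); print(x,o["grip_width"],o["wrist_force"],o["t"])
crop("l_side",290,130,400,270,5,"zl")
```

```text
[0.5479 0.1622 0.1484] 0.009934737668141035 [-0.1061 -0.3839 -5.2139] 9.125
```

View pics/zl.png

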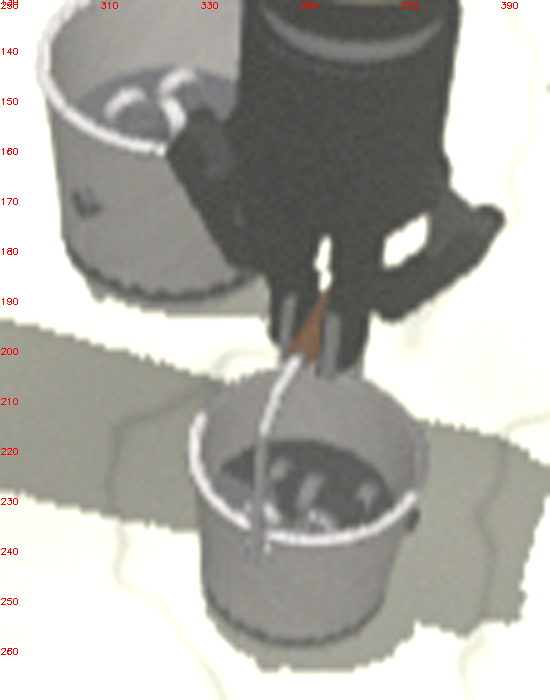

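View pics/l_wrist.png

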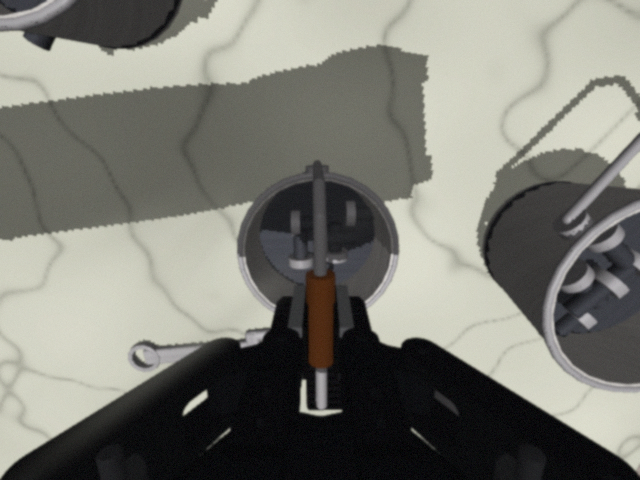

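move_arm(deltas=[[[0.002, 0, 0, 0, 0, 0, 1], [0.001, 0, 0, 0, 0, 0, 1], [0, 0, 0, 0, 0, 0, 1]]])

```text
t: 9.5
eef_pos: [0.548, 0.1622, 0.1452]
tcp_rot: [-168.6, 90.0, -160.3]
wrist_force: [0.2, 0.7, -4.5]
grip_width: 0.01
```

move_arm(deltas=[[[0.002, 0, 0, 0, 0, 0, 1], [0, 0, 0, 0, 0, 0, 1]]])

```text
t: 9.75
eef_pos: [0.5479, 0.1621, 0.1432]
tcp_rot: [-169.4, 90.0, -161.1]
wrist_force: [-0.2, 0.6, -5.4]
grip_width: 0.0101
```

move_arm(deltas=[[[0.0015, 0, 0, 0, 0, 0, 1], [0, 0, 0, 0, 0, 0, 1]]])

```text
t: 10.0
eef_pos: [0.548, 0.1622, 0.1417]
tcp_rot: [-173.1, 90.0, -164.8]
wrist_force: [-1.6, -0.3, -5.0]
grip_width: 0.01
```

move_arm(deltas=[[[0.001, 0, 0, 0, 0, 0, 1], [0, 0, 0, 0, 0, 0, 1]]])

```text
t: 10.25
eef_pos: [0.548, 0.1622, 0.1408]
tcp_rot: [-179.9, 90.0, -171.5]
wrist_force: [0.6, -0.2, -4.3]
grip_width: 0.0098
```

move_arm(deltas=[[[0.001, 0, 0, 0, 0, 0, 1], [0, 0, 0, 0, 0, 0, 1], [0, 0, 0, 0, 0, 0, 1]]])

```text
t: 10.62
eef_pos: [0.548, 0.1622, 0.1399]
tcp_rot: [-58.2, 90.0, -49.8]
wrist_force: [0.9, 0.1, -4.8]
grip_width: 0.0101
```

Run:
```python
from look import *
grab("m",("side",)); o,x,M=st(); print(x,o["grip_width"],o["wrist_force"],o["t"])
crop("m_side",290,130,400,270,5,"zm")
```

```text
[0.548  0.1622 0.1399] 0.010145105226794713 [-0.7407 -0.1194 -5.1025] 10.675
```

View pics/zm.png

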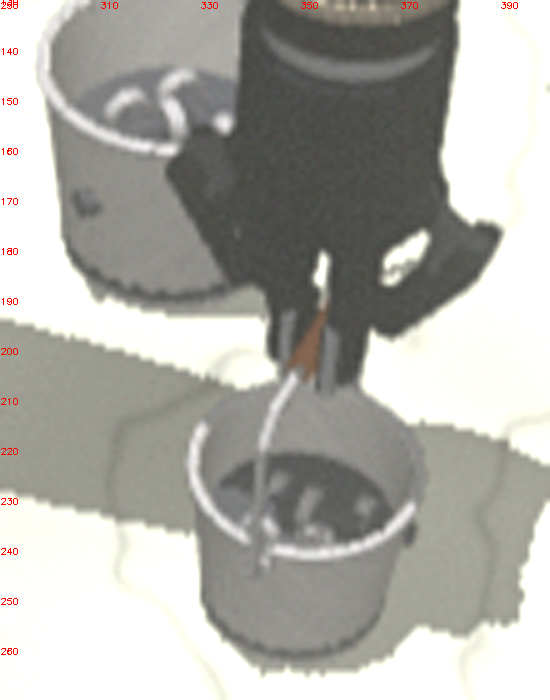

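move_arm(deltas=[[[0.0015, 0, 0, 0, 0, 0, 1], [0, 0, 0, 0, 0, 0, 1], [0, 0, 0, 0, 0, 0, 1]]])

```text
t: 11.05
eef_pos: [0.548, 0.1622, 0.1384]
tcp_rot: [171.7, 90.0, -179.9]
wrist_force: [-0.5, 0.9, -5.0]
grip_width: 0.0098
```

move_arm(deltas=[[[0.0012, 0, 0, 0, 0, 0, 1], [0, 0, 0, 0, 0, 0, 1], [0, 0, 0, 0, 0, 0, 1]]])

```text
t: 11.42
eef_pos: [0.548, 0.1622, 0.1372]
tcp_rot: [154.4, 90.0, 162.8]
wrist_force: [0.2, 0.1, -4.7]
grip_width: 0.0099
```

move_arm(deltas=[[[0.0012, 0, 0, 0, 0, 0, 1], [0, 0, 0, 0, 0, 0, 1], [0, 0, 0, 0, 0, 0, 1]]])

```text
t: 11.8
eef_pos: [0.5485, 0.1622, 0.1367]
tcp_rot: [-3.7, 89.9, 4.6]
wrist_force: [-0.4, -1.7, 1.6]
grip_width: 0.0099
```

move_arm(deltas=[[[-0.0006, 0, 0, 0, 0, 0, 1], [0, 0, 0, 0, 0, 0, 1], [0, 0, 0, 0, 0, 0, 1]]])

```text
t: 12.18
eef_pos: [0.5481, 0.1622, 0.1367]
tcp_rot: [-19.2, 90.0, -10.8]
wrist_force: [0.2, -0.7, 1.5]
grip_width: 0.0099
```

Run:
```python
from look import *
grab("n",("side",)); o,x,M=st(); print(x,o["grip_width"],o["wrist_force"],o["t"])
crop("n_side",290,130,400,270,5,"zn")
```

```text
[0.5482 0.1622 0.1367] 0.009473835656249582 [-0.1464 -1.524   1.2303] 12.225
```

View pics/zn.png

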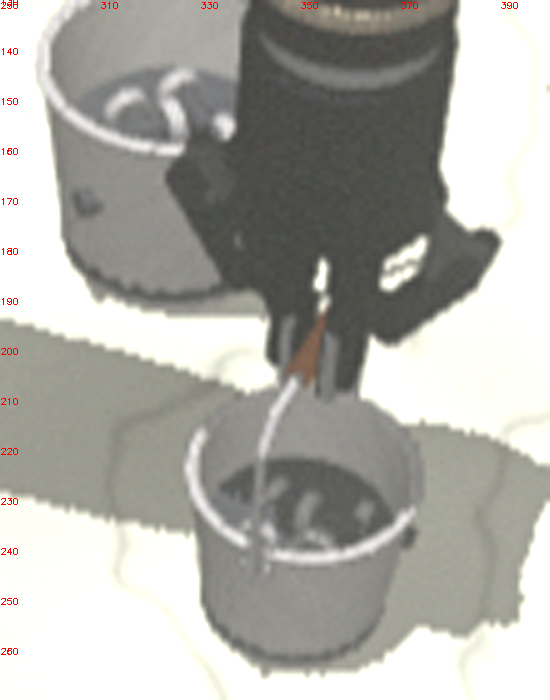

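move_arm(deltas=[[[-0.01, 0, 0, 0, 0, 0, 1], [-0.02, 0, 0, 0, 0, 0, 1], [-0.03, 0, 0, 0, 0, 0, 1], [-0.03, 0, 0, 0, 0, 0, 1], [-0.02, 0, 0, 0, 0, 0, 1]]])

```text
t: 12.85
eef_pos: [0.5479, 0.1624, 0.248]
tcp_rot: [61.6, 90.0, 70.0]
wrist_force: [-0.1, 0.2, -5.5]
grip_width: 0.0098
```

move_arm(deltas=[[[0, 0, 0, 0, 0, 0, 1], [0, 0, 0, 0, 0, 0, 1], [0, 0, 0, 0, 0, 0, 1]]])

```text
t: 13.22
eef_pos: [0.5474, 0.1621, 0.2452]
tcp_rot: [-174.1, 89.9, -165.8]
wrist_force: [-0.6, 0.0, -4.7]
grip_width: 0.0099
```

Run:
```python
from look import *
o,x,M=st(); print(x,o["grip_width"],o["wrist_force"],o["t"])
goal([.42,.0,.247],-13.7);goal([.439,-.121,.247],-13.7)
```

```text
[0.5474 0.1621 0.2452] 0.009925005191577994 [-0.5763  0.0345 -4.7124] 13.225
shift in tool [-0.0014 -0.1418 -0.1496] in goal axes [-0.0018 -0.1876 -0.0854] rot [ 0.3851 -0.0024  0.0007]
shift in tool [-0.0014 -0.2643 -0.1484] in goal axes [-0.0018 -0.3007 -0.0383] rot [ 0.3851 -0.0024  0.0007]
```

move_arm(deltas=[[[0, 0, -0.005, 0.077, 0, 0, 1], [0, 0, -0.01, 0.077, 0, 0, 1], [0, 0, -0.01, 0.077, 0, 0, 1], [0, 0, -0.01, 0.077, 0, 0, 1], [0, -0.01, -0.01, 0.077, 0, 0, 1]]])

```text
t: 13.85
eef_pos: [0.5009, 0.1537, 0.2456]
tcp_rot: [-167.0, 89.9, 179.2]
wrist_force: [0.8, -0.5, -5.2]
grip_width: 0.0102
```

move_arm(deltas=[[[0, -0.025, -0.01, 0, 0, 0, 1], [0, -0.035, -0.01, 0, 0, 0, 1], [0, -0.035, -0.01, 0, 0, 0, 1], [0, -0.035, -0.005, 0, 0, 0, 1], [0, -0.035, 0, 0, 0, 0, 1]]])

```text
t: 14.48
eef_pos: [0.4274, 0.0006, 0.246]
tcp_rot: [-171.5, 89.9, 174.8]
wrist_force: [0.2, -0.5, -4.9]
grip_width: 0.0097
```

Run:
```python
from look import *
grab("p"); o,x,M=st(); print(x,o["grip_width"],o["wrist_force"],o["t"])
goal([.439,-.121,.247],-13.7)
```

```text
[0.4277 0.0002 0.2461] 0.00990523981992689 [-0.114   1.2775 -6.9195] 14.625
shift in tool [-0.0009 -0.115   0.04  ] in goal axes [-0.0009 -0.1151  0.0397] rot [-0.0027 -0.0008  0.0003]
```

View pics/p_side.png

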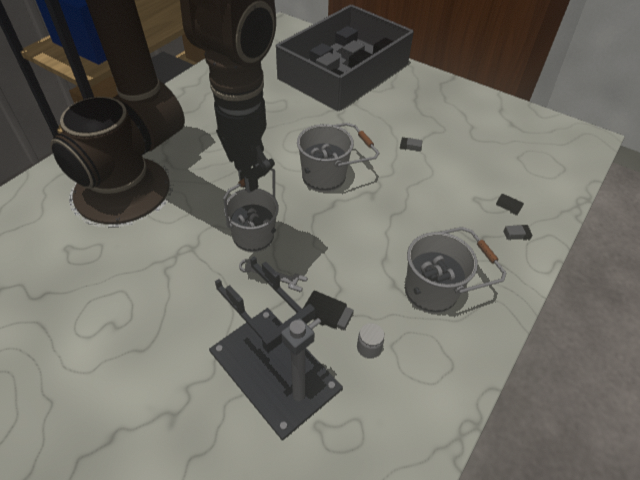

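View pics/p_wrist.png

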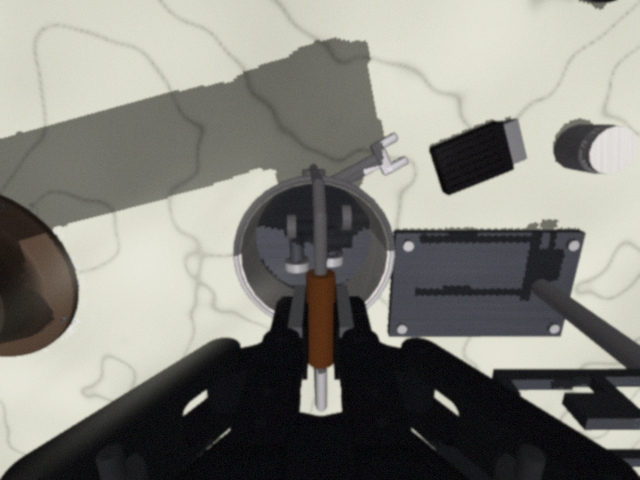

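Run:
```python
from look import *
W=load("p_wrist")
im=cv2.cvtColor(W["color"],cv2.COLOR_RGB2GRAY)
P=[]
for u,v in ((408,246),(575,245),(402,329),(555,328)):
    r=im[v-8:v+9,u-8:u+9].astype(float); r=np.clip(r-120,0,None); yy,xx=np.mgrid[-8:9,-8:9]; uu=u+(r*xx).sum()/r.sum(); vv=v+(r*yy).sum()/r.sum()
    p=onplane(W,uu,vv,.012); P.append(p); print(uu,vv,p)
P=np.array(P); d=P[1]-P[0]; e=P[3]-P[2]; print(np.degrees(np.arctan2(d[1],d[0])),np.degrees(np.arctan2(e[1],e[0])),P.mean(0))
# bolts from side/top: subpixel
for n,L in (("a_side",[(266,315),(219,348),(332,385),(283,425)]),("a_top",[(382,195),(364,266),(405,278)])):
    d=load(n); g=cv2.cvtColor(d["color"],cv2.COLOR_RGB2GRAY).astype(float); Q=[]
    for u,v in L:
        r=g[v-4:v+5,u-4:u+5]; r=np.clip(r-115,0,None); yy,xx=np.mgrid[-4:5,-4:5]; Q.append(onplane(d,u+(r*xx).sum()/r.sum(),v+(r*yy).sum()/r.sum(),.012))
    Q=np.array(Q); print(n,Q)
    if len(Q)==4: c=Q.mean(0); a=Q[2]-Q[0]
    else: c=(Q[0]+Q[2])/2; a=Q[0]-Q[1]
    print("centre",c,np.degrees(np.arctan2(a[1],a[0])))
```

```text
408.1575543797766 246.00725063688026 [ 0.5114 -0.083   0.012 ]
576.6075097414099 246.72369819341125 [ 0.7016 -0.1309  0.012 ]
401.2345540328016 331.3179060885194 [ 0.484  -0.1944  0.012 ]
557.2313194052324 330.6196122717862 [ 0.6756 -0.2405  0.012 ]
-14.117407982747174 -13.530430544014786 [ 0.5932 -0.1622  0.012 ]
a_side [[    nan     nan     nan]
 [    nan     nan     nan]
 [    nan     nan     nan]
 [ 0.6678 -0.2331  0.012 ]]
centre [nan nan nan] nan
a_top [[ 0.6968 -0.1251  0.012 ]
 [ 0.5113 -0.0817  0.012 ]
 [ 0.4858 -0.189   0.012 ]]
centre [ 0.5913 -0.1571  0.012 ] -13.187897742298556<stdin>:13: RuntimeWarning: invalid value encountered in scalar divide
```

Run:
```python
from look import *
W=load("p_wrist"); c=W["color"].astype(int)
m=((c[:,:,0]-c[:,:,2])>40).astype(np.uint8); n,l,s,ce=cv2.connectedComponentsWithStats(m); i=1+np.argmax(s[1:,4]); print(s[i],ce[i])
o,x,M=st()
for v in (s[i][1],s[i][1]+s[i][3]):
  for z in (.266,.269,.272): print(v,z,M.T@(onplane(W,ce[i][0],v,z)-x))
```

```text
[ 307  271   28   97 2222] [320.4154 319.6643]
271 0.266 [-0.0199  0.0195 -0.0005]
271 0.269 [-0.0229  0.0208 -0.0005]
271 0.272 [-0.0259  0.0221 -0.0005]
368 0.266 [-0.0199 -0.0271 -0.0006]
368 0.269 [-0.0229 -0.0247 -0.0006]
368 0.272 [-0.0259 -0.0223 -0.0006]
```

move_arm(deltas=[[[0, -0.015, 0, 0, 0, 0, 1], [0, -0.025, 0, 0, 0, 0, 1], [0, -0.03, 0, 0, 0, 0, 1], [0.005, -0.025, 0.005, 0, 0, 0, 1], [0.006, -0.015, 0.01, 0, 0, 0, 1]]])

```text
t: 15.25
eef_pos: [0.417, -0.11, 0.2353]
tcp_rot: [-108.8, 90.0, -122.5]
wrist_force: [-0.1, 0.4, -3.9]
grip_width: 0.0101
```

move_arm(deltas=[[[0, -0.005, 0.01, 0, 0, 0, 1], [0, 0, 0.01, 0, 0, 0, 1], [0, 0, 0.005, 0, 0, 0, 1], [0, 0, 0, 0, 0, 0, 1], [0, 0, 0, 0, 0, 0, 1]]])

```text
t: 15.88
eef_pos: [0.4402, -0.1194, 0.2356]
tcp_rot: [167.4, 90.0, 153.7]
wrist_force: [0.1, 0.5, -5.0]
grip_width: 0.0098
```

```bash
cat >> look.py <<'E'
YAW=np.radians(-13.7); EX=np.array([np.cos(YAW),np.sin(YAW),0]); EY=np.array([-np.sin(YAW),np.cos(YAW),0]); SEAT=np.array([.561,-.1507,0])
def rel():
    o,x,M=st(); w=x+[0,0,.023]; r=w-SEAT; print("wire in seat frame",np.round([r@EX,r@EY,w[2]-.225],4),"F",o["wrist_force"].round(1),"gw",round(o["grip_width"],4),"t",o["t"]); return o,x,M
E
python3 - <<'E'
from look import *
grab("q"); o,x,M=rel(); goal([.439,-.121,.234],-13.7)
crop("q_side",180,160,330,340,4,"zq")
E
```

```text
wire in seat frame [-0.125   0.0016  0.0337] F [-1.   0.5 -4.5] gw 0.0101 t 16.025
shift in tool [ 0.0017 -0.0016 -0.0006] in goal axes [ 0.0017 -0.0016 -0.0006] rot [ 0.0004 -0.0001  0.    ]
```

View pics/zq.png

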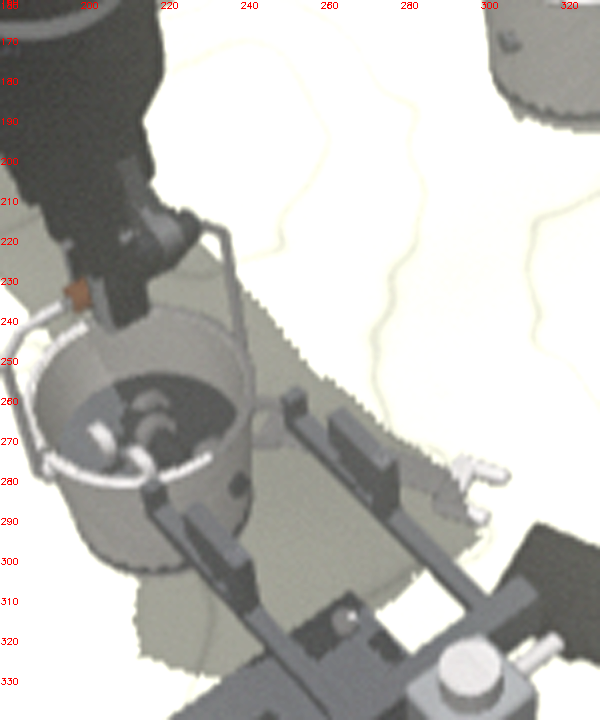

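View pics/q_wrist.png

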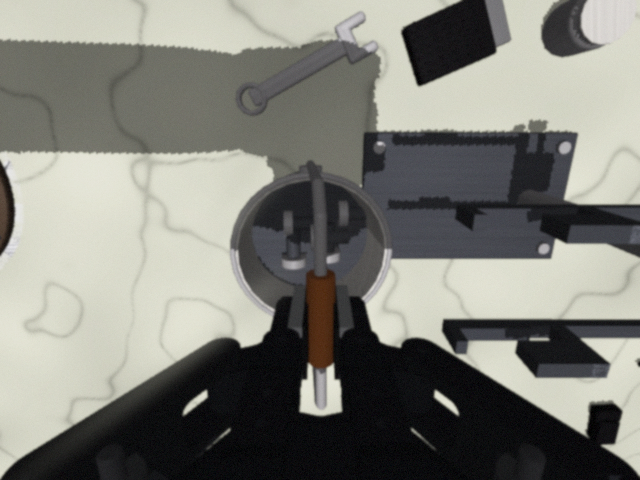

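View pics/q_top.png

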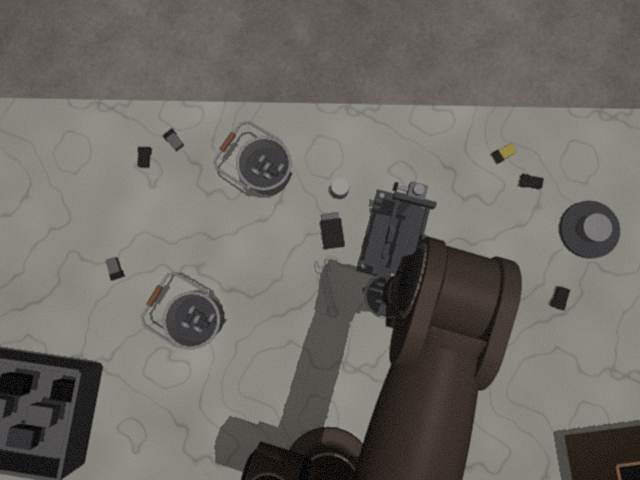

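Run:
```python
from look import *
crop("q_wrist",430,190,640,390,4,"zqw")
```

```text
(no output)
```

View pics/zqw.png

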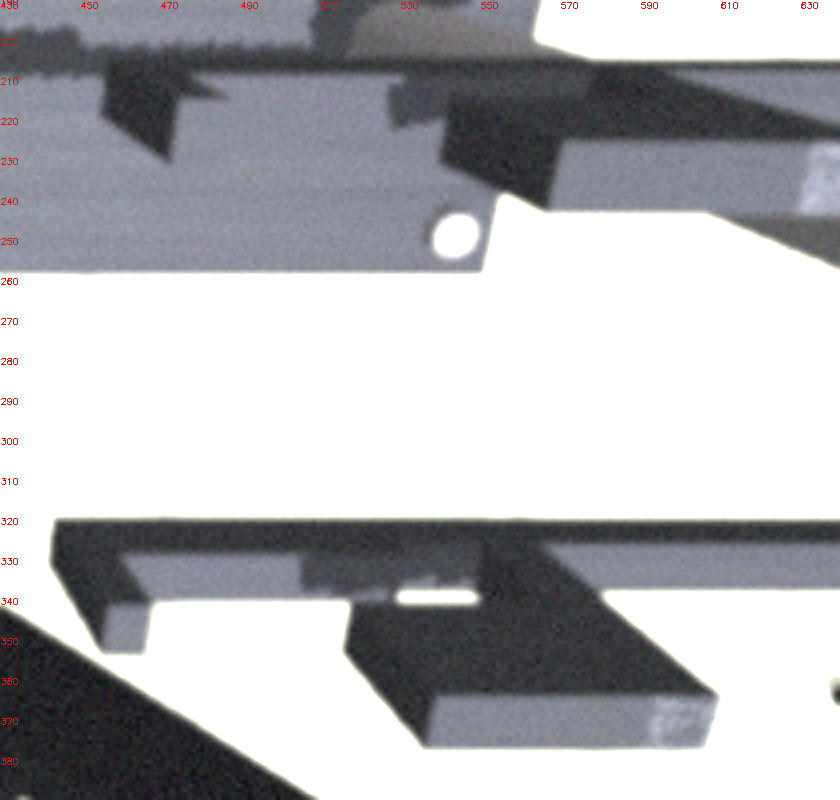

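Run:
```python
from look import *
W=load("q_wrist")
def L(u,v,z): p=onplane(W,u,v,z)-SEAT; return p@EX,p@EY
for z in (.225,.235,.24,.245,.25,.255,.265):
  kp=[L(600,v,z)[1] for v in(224.5,242)]; km=[L(580,v,z)[1] for v in (363,376.5)]
  print(z,"k+",np.round(kp,4),"k-",np.round(km,4),"sep",round(np.mean(kp)-np.mean(km),4),"mid",round((np.mean(kp)+np.mean(km))/2,4),"front x",np.round([L(538,363,z)[0],L(568,225,z)[0],L(536,376.5,z)[0]],4))
for z in (.205,.21,.215,.22,.225): print(z,"floor-",[round(L(490,v,z)[1],4) for v in (328,340)],"tiptop front x",round(L(454.5,340,z+.012)[0],4),round(L(454,353,z+.012)[0],4),"y",[round(L(460,v,z+.012)[1],4) for v in (340,353)])
```

```text
0.225 k+ [0.0334 0.0246] k- [-0.0448 -0.0537] sep 0.0782 mid -0.0101 front x [-0.0071 -0.0078 -0.0065]
0.235 k+ [0.0362 0.028 ] k- [-0.0371 -0.0454] sep 0.0733 mid -0.0046 front x [-0.0145 -0.0152 -0.014 ]
0.24 k+ [0.0376 0.0297] k- [-0.0332 -0.0412] sep 0.0709 mid -0.0018 front x [-0.0182 -0.0189 -0.0177]
0.245 k+ [0.0391 0.0314] k- [-0.0293 -0.037 ] sep 0.0684 mid 0.001 front x [-0.0219 -0.0226 -0.0214]
0.25 k+ [0.0405 0.0331] k- [-0.0254 -0.0329] sep 0.0659 mid 0.0038 front x [-0.0257 -0.0263 -0.0252]
0.255 k+ [0.0419 0.0348] k- [-0.0215 -0.0287] sep 0.0635 mid 0.0066 front x [-0.0294 -0.0299 -0.0289]
0.265 k+ [0.0448 0.0382] k- [-0.0137 -0.0204] sep 0.0586 mid 0.0122 front x [-0.0368 -0.0373 -0.0364]
0.205 floor- [np.float64(-0.0359), np.float64(-0.0441)] tiptop front x -0.0506 -0.0498 y [np.float64(-0.0359), np.float64(-0.0444)]
0.21 floor- [np.float64(-0.0327), np.float64(-0.0407)] tiptop front x -0.0528 -0.0521 y [np.float64(-0.0325), np.float64(-0.0407)]
0.215 floor- [np.float64(-0.0295), np.float64(-0.0372)] tiptop front x -0.055 -0.0544 y [np.float64(-0.029), np.float64(-0.037)]
0.22 floor- [np.float64(-0.0263), np.float64(-0.0338)] tiptop front x -0.0573 -0.0566 y [np.float64(-0.0256), np.float64(-0.0334)]
0.225 floor- [np.float64(-0.0231), np.float64(-0.0304)] tiptop front x -0.0595 -0.0589 y [np.float64(-0.0222), np.float64(-0.0297)]
```

move_arm(deltas=[[[0, -0.0005, 0.01, 0, 0, 0, 1], [0, 0, 0.015, 0, 0, 0, 1], [0, 0, 0.015, 0, 0, 0, 1], [0, 0, 0.01, 0, 0, 0, 1], [0, 0, 0, 0, 0, 0, 1]]])

```text
t: 16.65
eef_pos: [0.4896, -0.1323, 0.2351]
tcp_rot: [178.3, 90.0, 164.6]
wrist_force: [-0.5, -0.0, -5.6]
grip_width: 0.01
```

Run:
```python
from look import *
grab("r",("side","wrist")); rel(); crop("r_side",180,160,330,340,4,"zr")
```

```text
wire in seat frame [-0.0747  0.001   0.0334] F [ 0.2 -0.  -4.3] gw 0.0099 t 16.75
```

View pics/zr.png

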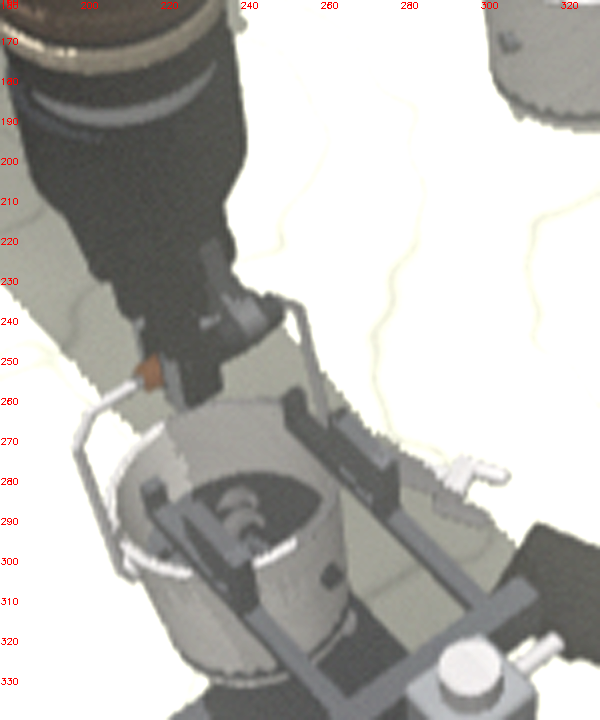

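View pics/r_wrist.png

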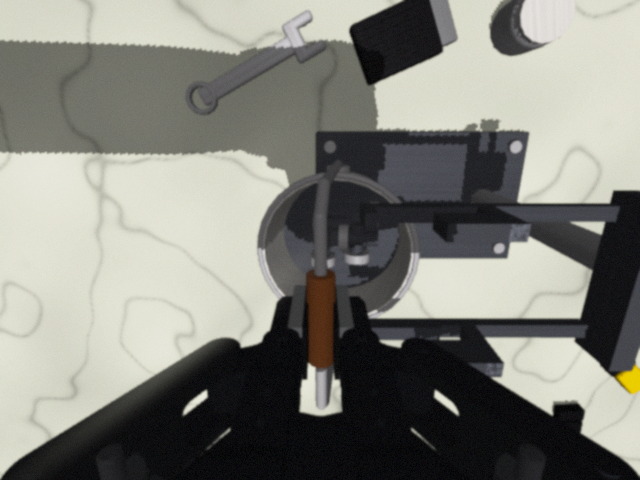

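move_arm(deltas=[[[0, 0, 0.008, 0, 0, 0, 1], [0, 0, 0.01, 0, 0, 0, 1], [0, 0, 0.01, 0, 0, 0, 1], [0, 0, 0.008, 0, 0, 0, 1], [0, 0, 0.004, 0, 0, 0, 1]]])

```text
t: 17.38
eef_pos: [0.5285, -0.1418, 0.2355]
tcp_rot: [-3.0, 90.0, -16.7]
wrist_force: [0.7, -0.2, -4.7]
grip_width: 0.0092
```

move_arm(deltas=[[[0.004, 0, 0, 0, 0, 0, 1], [0.006, 0, 0, 0, 0, 0, 1], [0.006, 0, 0, 0, 0, 0, 1], [0.004, 0, 0, 0, 0, 0, 1], [0, 0, 0, 0, 0, 0, 1]]])

```text
t: 18.0
eef_pos: [0.5273, -0.1415, 0.2152]
tcp_rot: [-180.0, 90.0, 166.4]
wrist_force: [0.5, 0.1, -5.0]
grip_width: 0.0102
```

Run:
```python
from look import *
grab("s",("side","wrist")); rel(); crop("s_side",180,160,330,340,4,"zs")
```

```text
wire in seat frame [-0.0344  0.001   0.0138] F [-0.   0.6 -5.1] gw 0.0099 t 18.1
```

View pics/zs.png

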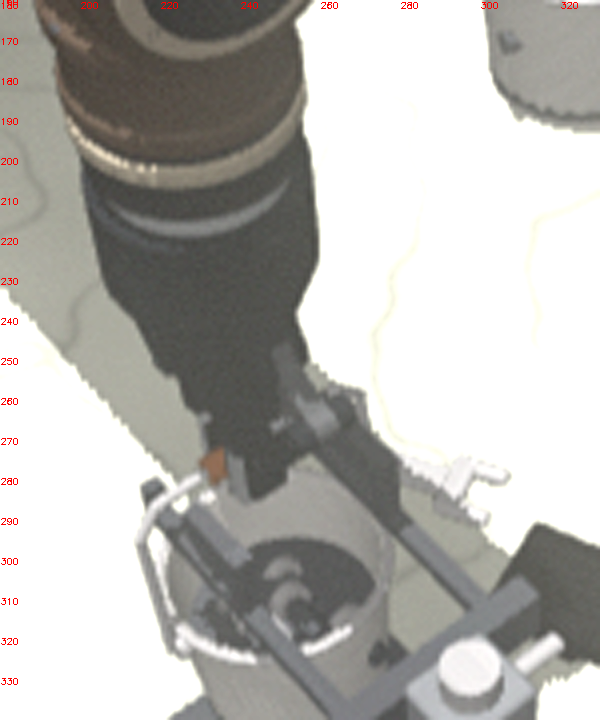

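View pics/s_wrist.png

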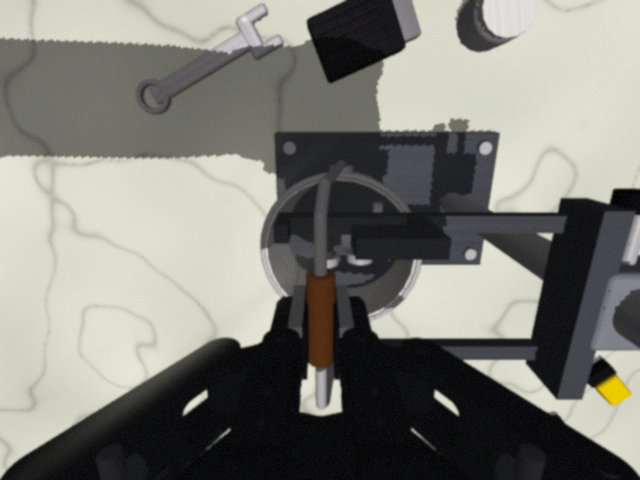

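move_arm(deltas=[[[0.005, 0, 0, 0, 0, 0, 1], [0.005, 0, 0, 0, 0, 0, 1], [0.003, 0, 0, 0, 0, 0, 1], [0.001, 0, 0, 0, 0, 0, 1], [0, 0, 0, 0, 0, 0, 1]]])

```text
t: 18.73
eef_pos: [0.5275, -0.1415, 0.2015]
tcp_rot: [166.2, 90.0, 152.5]
wrist_force: [-0.7, 0.0, -4.6]
grip_width: 0.0097
```

move_arm(deltas=[[[0.001, 0, 0, 0, 0, 0, 1], [0.001, 0, 0, 0, 0, 0, 1], [0, 0, 0, 0, 0, 0, 1]]])

```text
t: 19.1
eef_pos: [0.5276, -0.1416, 0.1995]
tcp_rot: [-165.7, 90.0, -179.4]
wrist_force: [-0.4, 0.2, -5.0]
grip_width: 0.0099
```

Run:
```python
from look import *
grab("t",("side","wrist")); rel(); crop("t_side",180,200,330,340,5,"zt")
```

```text
wire in seat frame [-0.0348  0.001  -0.0025] F [-0.3 -0.2 -5.2] gw 0.0103 t 19.2
```

View pics/zt.png

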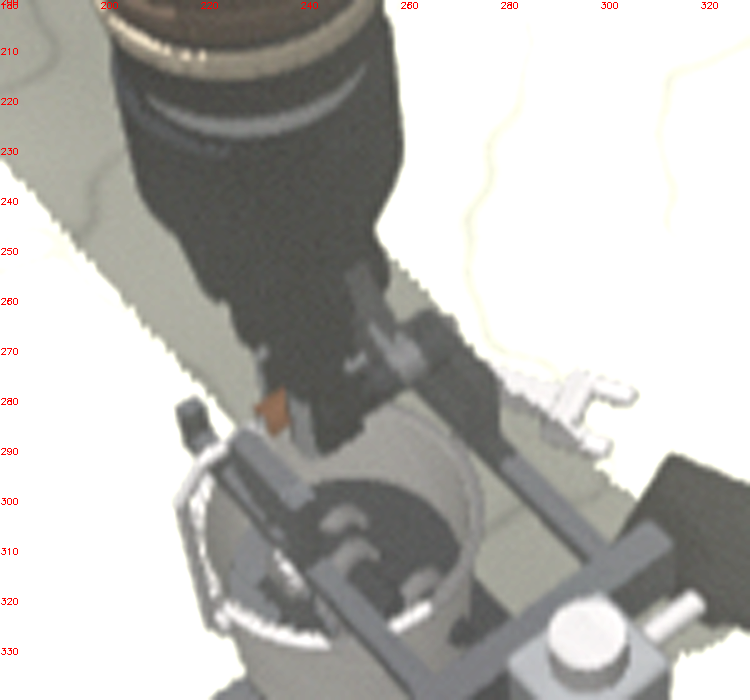

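move_arm(deltas=[[[0.001, 0, 0, 0, 0, 0, 1], [0.001, 0, 0, 0, 0, 0, 1], [0, 0, 0, 0, 0, 0, 1]]])

```text
t: 19.58
eef_pos: [0.5276, -0.1416, 0.1975]
tcp_rot: [-56.4, 90.0, -70.1]
wrist_force: [0.6, -0.1, -4.5]
grip_width: 0.0098
```

move_arm(deltas=[[[0.001, 0, 0, 0, 0, 0, 1], [0, 0, 0, 0, 0, 0, 1]]])

```text
t: 19.82
eef_pos: [0.5276, -0.1416, 0.1966]
tcp_rot: [173.5, 90.0, 159.8]
wrist_force: [-0.6, 0.6, -5.8]
grip_width: 0.0099
```

move_arm(deltas=[[[0.0007, 0, 0, 0, 0, 0, 1], [0, 0, 0, 0, 0, 0, 1]]])

```text
t: 20.08
eef_pos: [0.5274, -0.1415, 0.1958]
tcp_rot: [171.1, 90.0, 157.4]
wrist_force: [-0.4, -1.0, -5.0]
grip_width: 0.0097
```

Wire now at about −6 mm relative; contact is expected soon.

move_arm(deltas=[[[0.0005, 0, 0, 0, 0, 0, 1], [0, 0, 0, 0, 0, 0, 1]]])

```text
t: 20.32
eef_pos: [0.5276, -0.1416, 0.1954]
tcp_rot: [-9.7, 90.0, -23.4]
wrist_force: [0.3, -0.7, -4.1]
grip_width: 0.0101
```

move_arm(deltas=[[[0.0005, 0, 0, 0, 0, 0, 1], [0, 0, 0, 0, 0, 0, 1]]])

```text
t: 20.58
eef_pos: [0.5277, -0.1416, 0.1951]
tcp_rot: [-1.3, 90.0, -15.0]
wrist_force: [2.0, 0.3, -4.2]
grip_width: 0.01
```

move_arm(deltas=[[[0.0005, 0, 0, 0, 0, 0, 1], [0, 0, 0, 0, 0, 0, 1]]])

```text
t: 20.82
eef_pos: [0.5279, -0.1417, 0.195]
tcp_rot: [-1.0, 89.9, -14.7]
wrist_force: [-0.7, 0.4, -1.6]
grip_width: 0.0103
```

move_arm(deltas=[[[0.0005, 0, 0, 0, 0, 0, 1], [0, 0, 0, 0, 0, 0, 1]]])

```text
t: 21.08
eef_pos: [0.5279, -0.1417, 0.1948]
tcp_rot: [-1.1, 89.9, -14.8]
wrist_force: [-0.7, 0.5, 4.7]
grip_width: 0.01
```

move_arm(deltas=[[[-0.0003, 0, 0, 0, 0, 0, 1], [0, 0, 0, 0, 0, 0, 1], [0, 0, 0, 0, 0, 0, 1]]])

```text
t: 21.45
eef_pos: [0.5279, -0.1416, 0.1947]
tcp_rot: [-0.6, 89.9, -14.3]
wrist_force: [-0.5, -0.2, 6.1]
grip_width: 0.0097
```

Run:
```python
from look import *
grab("u",("side","wrist")); rel(); crop("u_side",180,200,330,340,5,"zu")
```

```text
wire in seat frame [-0.0343  0.001  -0.0072] F [-0.6 -0.5  5.7] gw 0.0102 t 21.55
```

View pics/zu.png

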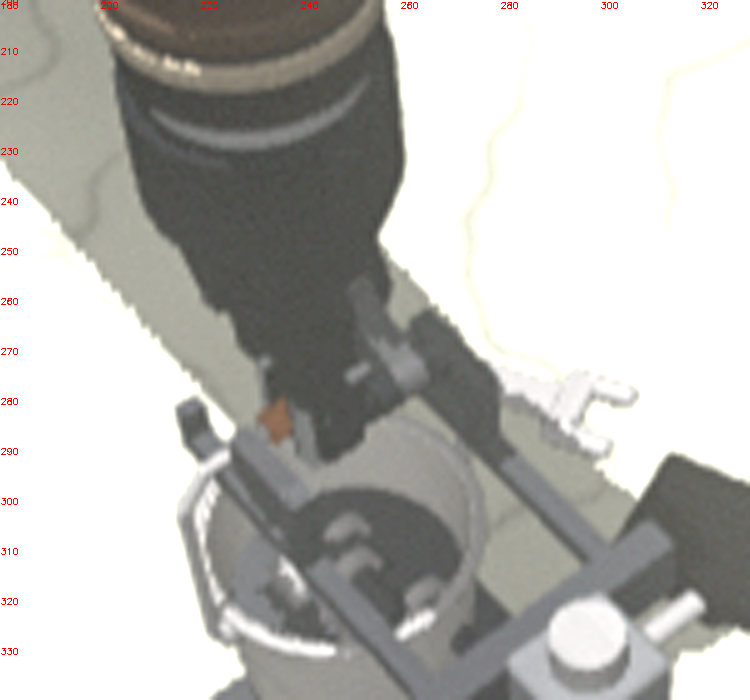

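View pics/u_wrist.png

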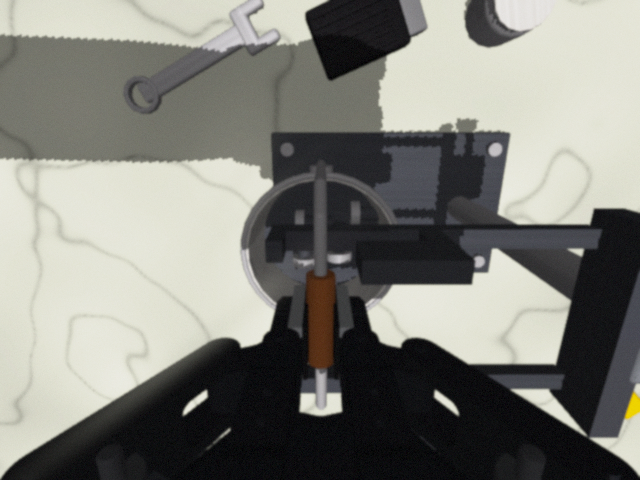

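move_arm(deltas=[[[-0.0006, 0, 0, 0, 0, 0, 1], [0, 0, 0, 0, 0, 0, 1]]])

```text
t: 21.8
eef_pos: [0.5278, -0.1416, 0.1948]
tcp_rot: [1.2, 90.0, -12.5]
wrist_force: [0.4, -0.4, 3.1]
grip_width: 0.0103
```

move_arm(deltas=[[[-0.0004, 0, 0, 0, 0, 0, 1], [0, 0, 0, 0, 0, 0, 1]]])

```text
t: 22.05
eef_pos: [0.5277, -0.1416, 0.1949]
tcp_rot: [142.5, 90.0, 128.8]
wrist_force: [2.6, -0.5, 0.6]
grip_width: 0.01
```

move_arm(deltas=[[[0, 0, 0.002, 0, 0, 0, 1], [0, 0, 0.003, 0, 0, 0, 1], [0, 0, 0.003, 0, 0, 0, 1], [0, 0, 0.002, 0, 0, 0, 1]]])

```text
t: 22.55
eef_pos: [0.5357, -0.1435, 0.1948]
tcp_rot: [179.7, 89.8, 166.0]
wrist_force: [-6.4, 2.0, 3.6]
grip_width: 0.0102
```

move_arm(deltas=[[[0, 0, 0.003, 0, 0, 0, 1], [0, 0, 0.003, 0, 0, 0, 1], [0, 0, 0.003, 0, 0, 0, 1], [0, 0, 0.002, 0, 0, 0, 1]]])

```text
t: 23.05
eef_pos: [0.5464, -0.1462, 0.1948]
tcp_rot: [179.6, 89.8, 165.9]
wrist_force: [-5.5, 1.6, 3.7]
grip_width: 0.0098
```

Run:
```python
from look import *
grab("v",("side","wrist")); rel(); crop("v_side",180,200,330,340,5,"zv")
```

```text
wire in seat frame [-0.0147  0.001  -0.0071] F [-3.5  1.6  2.9] gw 0.0102 t 23.15
```

View pics/zv.png

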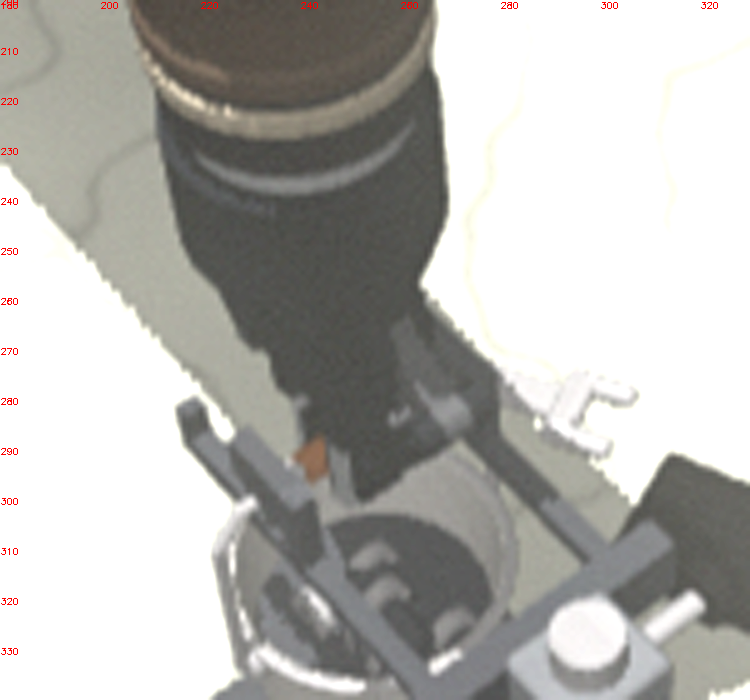

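move_arm(deltas=[[[0, 0, 0.003, 0, 0, 0, 1], [0, 0, 0.003, 0, 0, 0, 1], [0, 0, 0.003, 0, 0, 0, 1], [0, 0, 0.002, 0, 0, 0, 1]]])

```text
t: 23.65
eef_pos: [0.559, -0.1492, 0.1942]
tcp_rot: [176.6, 89.9, 162.9]
wrist_force: [0.8, -1.2, -5.2]
grip_width: 0.0098
```

Run:
```python
from look import *
rel()
```

```text
wire in seat frame [-0.0023  0.001  -0.0078] F [ 0.8 -1.2 -5.2] gw 0.0098 t 23.65
```

move_arm(deltas=[[[0.001, 0, 0.0005, 0, 0, 0, 1], [0.0005, 0, 0, 0, 0, 0, 1], [0, 0, 0, 0, 0, 0, 1]]])

```text
t: 24.02
eef_pos: [0.559, -0.1492, 0.1936]
tcp_rot: [-179.7, 90.0, 166.6]
wrist_force: [-0.3, -0.1, -5.0]
grip_width: 0.01
```

move_arm(deltas=[[[0.0005, 0, 0, 0, 0, 0, 1], [0, 0, 0, 0, 0, 0, 1]]])

```text
t: 24.28
eef_pos: [0.5591, -0.1493, 0.1932]
tcp_rot: [7.1, 90.0, -6.6]
wrist_force: [0.4, 0.4, -4.4]
grip_width: 0.01
```

Run:
```python
from look import *
rel()
```

```text
wire in seat frame [-0.0022  0.001  -0.0088] F [ 0.4  0.4 -4.4] gw 0.01 t 24.275
```

move_arm(deltas=[[[0.0005, 0, 0, 0, 0, 0, 1], [0, 0, 0, 0, 0, 0, 1]]])

```text
t: 24.52
eef_pos: [0.5591, -0.1493, 0.1927]
tcp_rot: [11.4, 90.0, -2.3]
wrist_force: [-0.7, 0.5, -4.6]
grip_width: 0.0097
```

move_arm(deltas=[[[0.0005, 0, 0, 0, 0, 0, 1], [0, 0, 0, 0, 0, 0, 1]]])

```text
t: 24.78
eef_pos: [0.5592, -0.1493, 0.1925]
tcp_rot: [2.4, 90.0, -11.3]
wrist_force: [-0.9, 0.1, -2.3]
grip_width: 0.0101
```

move_arm(deltas=[[[0.0005, 0, 0, 0, 0, 0, 1], [0, 0, 0, 0, 0, 0, 1]]])

```text
t: 25.02
eef_pos: [0.5592, -0.1493, 0.1924]
tcp_rot: [-4.0, 89.9, -17.7]
wrist_force: [-2.7, 0.3, 2.8]
grip_width: 0.0098
```

move_arm(deltas=[[[-0.0003, 0, 0, 0, 0, 0, 0.95], [0, 0, 0, 0, 0, 0, 0.85], [0, 0, 0, 0, 0, 0, 0.75], [0, 0, 0, 0, 0, 0, 0.65], [0, 0, 0, 0, 0, 0, 0.65]]])

```text
t: 25.65
eef_pos: [0.5592, -0.1493, 0.192]
tcp_rot: [-14.1, 90.0, -27.8]
wrist_force: [0.5, -0.5, 0.7]
grip_width: 0.0297
```

Run:
```python
from look import *
grab("w",("side","wrist")); rel(); crop("w_side",180,200,330,340,5,"zw")
```

```text
wire in seat frame [-0.0021  0.0009 -0.01  ] F [-1.3  0.6  0.5] gw 0.0301 t 25.75
```

View pics/zw.png

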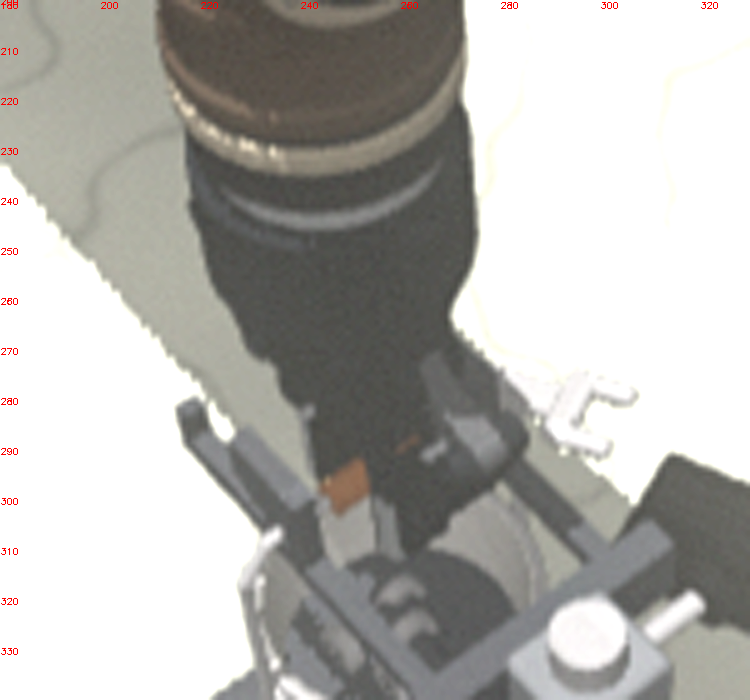

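View pics/w_wrist.png

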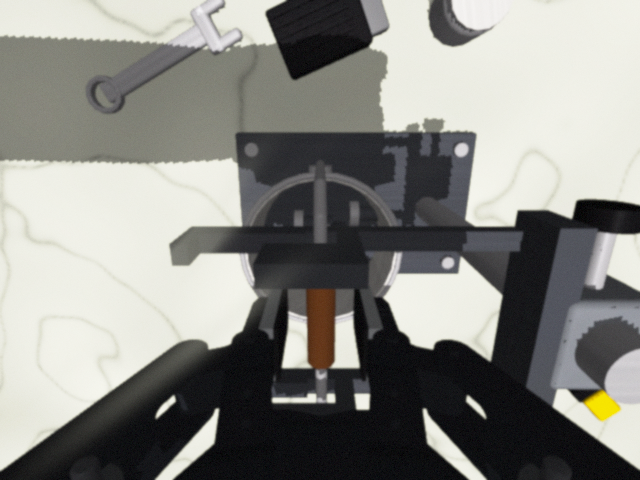

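move_arm(deltas=[[[-0.004, 0, 0, 0, 0, 0, 0.65], [-0.008, 0, 0, 0, 0, 0, 0.65], [-0.01, 0, 0, 0, 0, 0, 0.65], [-0.01, 0, 0, 0, 0, 0, 0.65], [-0.01, 0, 0, 0, 0, 0, 0.65]]])

```text
t: 26.38
eef_pos: [0.5593, -0.1493, 0.235]
tcp_rot: [0.3, 90.0, -13.4]
wrist_force: [-0.3, 0.2, -0.1]
grip_width: 0.0299
```

move_arm(deltas=[[[-0.02, 0, 0, 0, 0, 0, 0.65], [-0.03, 0, 0, 0, 0, 0, 0.65], [-0.03, 0, -0.03, 0, 0, 0, 0.65], [0, 0, -0.05, 0, 0, 0, 0.65], [0, 0, -0.05, 0, 0, 0, 0.65]]])

```text
t: 27.0
eef_pos: [0.4318, -0.1182, 0.3147]
tcp_rot: [-3.1, 89.9, -16.8]
wrist_force: [0.4, 0.3, -0.0]
grip_width: 0.03
```

Run:
```python
from look import *
grab("x"); rel(); crop("x_side",170,220,360,440,3,"zx"); crop("x_wrist",330,130,640,400,2,"zxw")
```

```text
wire in seat frame [-0.1338  0.001   0.1136] F [ 0.2  0.3 -0.9] gw 0.0299 t 27.15
```

View pics/zx.png

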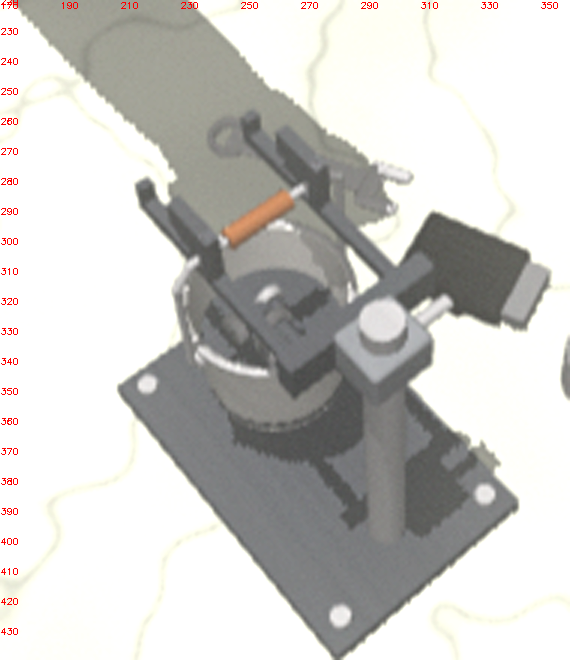

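View pics/x_wrist.png

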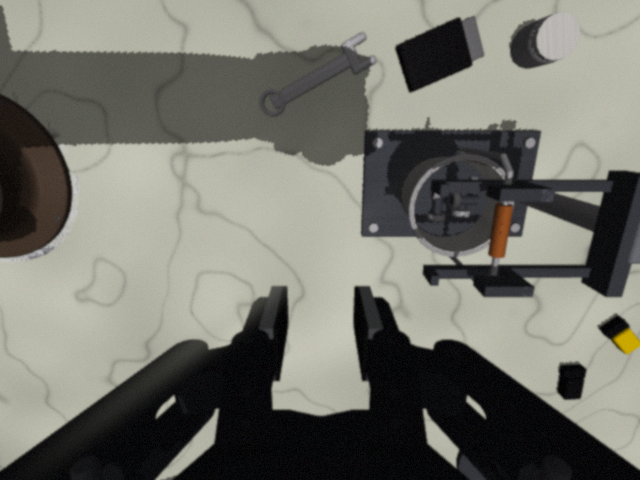

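View pics/x_top.png

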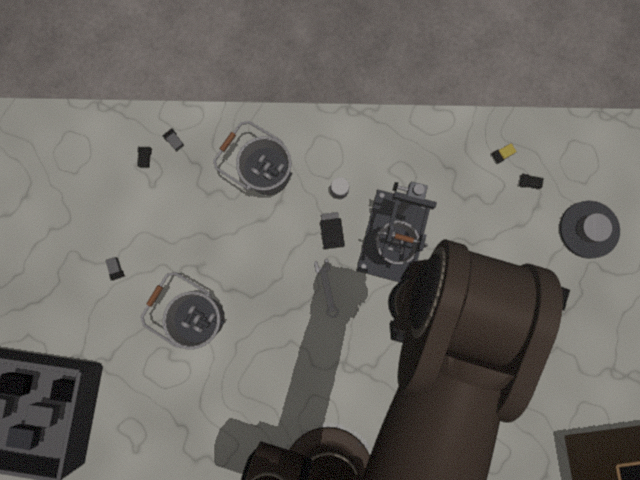

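Run:
```python
from look import *
def run(n):
  for k,th in (("wrist",40),("side",40),("top",35)):
    W=load(n+"_"+k); c=W["color"].astype(int)
    m=((c[:,:,0]-c[:,:,2])>th).astype(np.uint8); N,l,s,ce=cv2.connectedComponentsWithStats(m)
    q=proj(W,SEAT+[0,0,.2155]); 
    i=min((i for i in range(1,N) if s[i,4]>12),key=lambda i:np.linalg.norm(ce[i]-q))
    pts=np.argwhere(l==i)[:,::-1].astype(float); mu=pts.mean(0); U=np.linalg.svd(pts-mu,full_matrices=False)[2][0]; h=(pts-mu)@U
    a,b=mu+U*h.min(),mu+U*h.max(); A,B=[onplane(W,*p,.2165) for p in (a,b)]; C=(A+B)/2-SEAT; D=B-A; D=D*np.sign(D@EY)
    print(k,s[i,4],"mid in seat",round(C@EX,4),round(C@EY,4),"angle rad",round(np.arctan2(-D@EX,D@EY),3),"len",round(np.linalg.norm(D),4))
run("x"); grab("y"); run("y"); o=rel()[0]
for n in ("side",):
  a=load("x_"+n)["color"].astype(int); b=load("y_"+n)["color"].astype(int); print(np.abs(a-b).max(2)[220:440,170:360].mean())
```

```text
wrist 817 mid in seat -0.0022 0.0016 angle rad -0.009 len 0.0414
side 128 mid in seat -0.0035 0.0034 angle rad -0.016 len 0.0386
top 83 mid in seat -0.002 0.0023 angle rad 0.005 len 0.0382
wrist 824 mid in seat -0.0022 0.0015 angle rad -0.004 len 0.0413
side 131 mid in seat -0.0035 0.0027 angle rad -0.014 len 0.04
top 85 mid in seat -0.002 0.0023 angle rad -0.002 len 0.0382
wire in seat frame [-0.1313  0.0009  0.1123] F [-0.4 -0.6  0. ] gw 0.0298 t 27.3
1.3012679425837321
```

move_arm(deltas=[[[0, 0, 0, 0, 0, 0, 0.65], [0, 0, 0, 0, 0, 0, 0.65], [0, 0, 0, 0, 0, 0, 0.65], [0, 0, 0, 0, 0, 0, 0.65], [0, 0, 0, 0, 0, 0, 0.65]]])

```text
t: 27.92
eef_pos: [0.4329, -0.1185, 0.314]
tcp_rot: [-172.5, 90.0, 173.8]
wrist_force: [-0.7, 0.0, 1.3]
grip_width: 0.0298
```

Run:
```python
from look import *
d=get_image("side")["color"].astype(int); b=load("y_side")["color"].astype(int); print(np.abs(d-b).max(2)[220:440,170:360].mean())
print(robot.close_job())
```

```text
1.3411004784688996
the job is handed in; nothing more can be done
None
```

The pail is hanging on the hanger by its bail and the job is handed in, at about 28 s of the 72 s allowed. One step went wrong on the way: the pail tipped while I was swinging the bail up.

**What I did:** I swung the bail upright, set the pail back on the bench, and lifted it by the sleeve. I lowered it onto the front of the prongs and felt contact at about 7 mm below the nominal seat height. That puts the crossarm about 9.5 mm low, as the wrist camera had also shown. I then slid the wire back under the keepers until it dropped 2.5 mm into the seats, let go and withdrew.

**Last checks:**
- **Position:** all three cameras put the bail's middle 2 to 3.5 mm in front of the seat and 1.5 to 3 mm off to the side. It is square to the prongs within 0.02 rad.
- **At rest:** two side pictures about 0.7 s apart show no motion, the pail hangs clear of the stand's base plate, and the gripper is well away from it.
- **Bystanders:** the module, tin and wrench look unmoved by eye; I did not measure them.
- **Forces:** readings at the hanger suggest the prongs never carried more than about 11 N.

**What went wrong or disagreed:**
- **First grip missed:** the fingers closed above the sleeve. The real grip centre turned out to be about 23 mm higher than the reported TCP, so I went lower and gripped again.
- **Pail tipped during the swing:** I estimate about 0.4 to 0.5 rad by geometry, against the 0.6 limit. I eased it back upright, but it had slid an estimated 26 to 35 mm (limit 40 mm). I lifted it a few millimetres and set it back close to its starting place with the bail upright before the real lift.
- **Not confirmed:** the tip and the slide are estimates from pictures, and the hand-in gives no verdict.

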